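# Scan sample bottles all round and lock them in the transport case

### The arm

A 6-joint arm with a two-finger parallel gripper is mounted at the origin on a cart in front of the work surface, level with it; the furniture and walls round the work are solid. World frame = base frame: x ahead of the robot, y to its left, z up, the work surface at z = 0. Lengths are in mm, angles in rad, forces in N, time in s.
With the tool pointing down it reaches from about 400 to 925 mm from the base axis. Payload 12.5 kg.
Tool frame: the origin (TCP) lies on the front face of the gripper's body, between the roots of the fingers; the fingertips stand 78 mm ahead of it and the grasp point (between the pads) lies 59 mm ahead of it (env.nose_length is the distance from the TCP to the fingertips, in mm); z points along the fingers, y is the line along which they close (so a half turn about z gives the same grasp; the last joint's range is limited). The gripper opens to 95 mm and grips with 3 to 60 N. Pads are 20 mm wide; open, the fingers measure 119 mm over their backs; the gripper's body (75 mm by 180 mm) begins 59 mm behind the grasp point.
Start: joints at [1.185, 0.491, 1.559, -0, 1.092, -0.106], TCP at [172.582, 600.711, 292.261] pointing down, gripper open.
Joint ranges: [-3.1, 3.1], [-0.84, 2.19], [0.05, 2.79], [-1.13, 4.28], [0.06, 2.93], [-2.69, 2.69]. Speed limits (rad/s): [2.22, 2.22, 2.79, 3.14, 3.14, 3.14].

### API

Orientations are given as [roll, pitch, yaw] about the fixed x, y, z axes, in that order (R = Rz(yaw) Ry(pitch) Rx(roll)).
In Python, from cell import env gives the robot as it stands.
- The arm moves only by the tool jog_arm, never from a script. Its argument "motion" is a list of rows, each a list of 7 numbers: the turn, a rotation vector about the tool's x, y, z in degrees, then the shift along the tool's x, y, z in mm, then the finger opening in mm, from 0 to 95.1. In form: [[wx, wy, wz, x, y, z, hand], ...]. A call has 1 to 10 rows; each row shifts and turns the commanded pose from where the row before left it, along the tool's axes as they then stand; what a row does not reach is not made up. A row lasts 1/8 s, in which the tool goes at most 62.5 mm and 10.7 degrees, less where a joint would pass 70% of its speed; a pose out of reach is approached as far as the arm can. A call is refused whole if a number of a shift passes 62.5 or a number of a turn 10.7, either way. A call with a gripper value outside its range is refused whole. The fingers move at their own pace and stop on an object; the grip force is fixed at half the most. Time passes only in rows, so rows that do not move let the fingers close. It gives the time, the measured TCP pose, the force, the opening and the grip force at its end, in the units of the state.
- env.state(): the state, without advancing time (a new reading comes with each control period).
- env.read_camera(name): name is "scene" or "top" or "wrist"; returns a dict with "color" (400x640x3 uint8, red, green, blue), "z_map" (400x640 float32, mm along the optical axis (not along the pixel's ray), 0 where there is no reading), "camera_matrix" (3x3 intrinsics, pixels), "world_to_cam" (4x4, takes a point from world to camera coordinates). Camera axes: x right, y up, looking along -z (the intrinsics and any distortion apply to the point x, -y, -z); pixel columns grow to the right and rows downward; lengths in mm; the calibration is good to about 2 mm. A picture is of the moment at which its call begins.
- env.job_done(): hands the job in; it is judged then, once.
Trained networks look in the newest picture that a camera, given by its name, has taken for a name from the list of things; names that differ only in an ending like _2 or _b are one class to them, and where a whole thing is asked for, a point or a joint stands for the part that bears it (a point fixed in the world has none). Each returns a list of dicts, best first, with "score" (0 to 1); they miss things now and then, are a little off and sometimes report something else, mostly with a low value. They report only what shows in the picture. A call takes as long as a camera call.
- env.recognise(camera, thing): "location" ([column, row] in pixels, amid what is visible of it).
The state is a dict: "t": time; "joints": joint angles; "qvel": joint speeds; "tau": joint torques, N m; "eef_pos": TCP position; "tcp_rot": TCP orientation; "ft_force": force on the tool from outside, world axes, zero at the start; "moment": the same for the moment, N m; "opening": opening from 0.0 (shut) to 1.0 (fully open); "grip_force": force on a finger pad.
Only numpy, scipy, OpenCV 4.12 (cv2) and the standard library are available. Lean on these libraries where they do the work, as an engineer would, in place of code of your own. Each camera call takes 0.05 s, during which the arm holds its last target. There are 200 camera calls.

### The job

Book in the sample bottles standing on the mat, working along the row from left to right: hold each one upright 6 cm in front of the code reader's window and level with it, first with the side that carries the seal strip (and the printing) squarely towards the window, then turned on by a third of a turn and then by two thirds (anticlockwise seen from above), pausing for a second at each, and then stand it upright in a free cell of the transport case. When all are in, shut the lid fully and only then swing the hasp down flat over the catch; leave the beaker and the timer where they are.

Things in the scene. Friction and masses are not known exactly. Their poses are not given: they have to be found in the camera images.
- bottle_left_mid (a point): Centre (on the axis, 39 mm over the underside) of the left one (largest y) of three white sample bottles in a row on the mat (absent: None); 42 mm diameter, 78 mm tall, 50 to 110 g, ribbed cap fixed on. z up; +x points to the side where a 9 mm dark blue tamper seal strip runs from the cap top down over its rim (printing below it). Grip across cap and shoulder, fingertips 50 mm over its underside.
- bottle_middle_mid (a point): Centre (on the axis, 39 mm over the underside) of the middle one of three white sample bottles in a row on the mat (absent: None); 42 mm diameter, 78 mm tall, 50 to 110 g, ribbed cap fixed on. z up; +x points to the side where a 9 mm dark blue tamper seal strip runs from the cap top down over its rim (printing below it). Grip across cap and shoulder, fingertips 50 mm over its underside.
- bottle_right_mid (a point): Centre (on the axis, 39 mm over the underside) of the right one (smallest y) of three white sample bottles in a row on the mat (absent: None); 42 mm diameter, 78 mm tall, 50 to 110 g, ribbed cap fixed on. z up; +x points to the side where a 9 mm dark blue tamper seal strip runs from the cap top down over its rim (printing below it). Grip across cap and shoulder, fingertips 50 mm over its underside.
- intake_mat: Grey bench mat the bottles stand on, 130 x 320 x 4 mm, fixed; the origin is the centre of its underside, its y axis runs along the row, to the left. The three places are about 100 mm apart.
- reader_window (a point): Centre of the round window of the code reader: a grey finned housing 60 x 68 x 56 mm (top 133 mm over the bench) on a post and foot, fixed. The window looks level along this frame's -x, 100 mm over the bench; z up. It reads 60 mm in front of the window, so a bottle's axis belongs at x = -0.081, y = 0 of this frame, its mid-height level with the window.
- case_floor (a point): Centre of the inside floor (5 mm over the bench) of the aluminium transport case, fixed. x points to its hinge side (away from the robot), y left, z up. Outside 120 (x) x 256 (y) mm, base walls 50 mm over the bench, 95 mm with the lid shut. A black insert, 45 mm over the bench, leaves three 52 mm square cells at x = 0, y = 0.08, 0, -0.08, one bottle each.
- lid (a joint): Angle of the case's lid (rad): 0 shut, 1.95 wide open, leaning back. It is 120 mm from hinge to front edge and 45 mm deep; an open lid stands behind the base, its outside away from the robot. The stiff hinge holds it at any angle; 1 to 4 N at the front edge moves it.
- lid_hinge (a point): Middle of the lid's hinge line (along y): at x = 0.060, y = 0, z = 0.045 of case_floor. The frame turns with the lid: the lid's top lies at z = 0.045, its front face at x = -0.120 of this frame, at any lid angle. Shut, its axes are those of case_floor.
- hasp (a joint): Angle of the steel hasp about its hinge on the lid's front (rad): 0 hangs flat down over the catch, 1.57 sticks straight out from the lid's front, 2.6 folded up. It stays where it is left; about 1 N at its tab moves it.
- hasp_hinge (a point): Middle of the hasp's hinge line (along y), 3 mm in front of the lid's front face, 22 mm above the seam (72 mm over the bench when shut). The frame turns with the hasp: the slotted leaf, 36 mm wide and 45 mm long, reaches along its -z and ends in a finger tab that juts out 12 mm along its -x.
- case_catch (a point): Outer end of the catch: a small steel loop in the middle of the base's front wall, 40 mm over the bench, jutting out 8 mm; the hasp's slot goes over it.
- beaker_100: Bystander: small empty glass beaker, 54 x 58 x 70 mm, in front of the reader, nearer the robot; origin at its underside; leave it where it is.
- timer: Bystander: white bench timer, 42 x 70 x 59 mm, origin at its underside; leave it where it is.

How it is judged:
By the outcome, as a careful person would: the job done as asked, in the order asked, and still so for the second after the job is handed in, with the robot touching nothing.
Of bottle_left, bottle_middle, bottle_right only 2 to 3 are there at a start; the rules pass over those that are not, and their reading is None.
At some moment in a run one of bottle_left, bottle_middle, bottle_right may be knocked a few centimetres aside while the robot is not near it.
It also fails if it takes over 210 s, if anything falls off the work surface, if the arm or the gripper's body presses on something with over 40 N, if the wrist force passes 120 N, or if a joint passes its speed limit or range.

## Working session

There is one attempt and no reset: what is moved stays moved. The work goes in short steps, Python scripts to look and compute and a tool call to move; the robot and the scene stay as the last step left them, time stands still between calls to the robot, and variables do not carry over. Pictures are saved under pics/ and viewed, at most 14 in all, crops included, and the job is handed in when it is done.

Besides the shell and the picture viewer there is one more tool, called by a JSON object that holds its "api" and its "payload", one argument or row to a line. jog_arm: Moves the arm, as the interface text tells. Its arguments: {"type":"object","properties":{"motion":{"type":"array"}},"required":["motion"]}

```bash
ls; mkdir -p pics
cat > h.py <<'E'
import numpy as np, cv2
from cell import env
def shot(name,fn=None):
    c=env.read_camera(name)
    if fn: cv2.imwrite('pics/'+fn,c['color'][:,:,::-1])
    return c
def world(c,u,v,z=None):
    K=np.array(c['camera_matrix']);T=np.linalg.inv(np.array(c['world_to_cam']))
    r=np.array([(u-K[0,2])/K[0,0],-(v-K[1,2])/K[1,1],-1.])
    if z is None:
        d=c['z_map'][int(round(v)),int(round(u))]; return (T@np.r_[r*d,1])[:3]
    o=T[:3,3]; d=T[:3,:3]@r; return o+d*(z-o[2])/d[2]
def cloud(c):
    K=np.array(c['camera_matrix']);T=np.linalg.inv(np.array(c['world_to_cam']))
    z=c['z_map'];v,u=np.mgrid[:z.shape[0],:z.shape[1]]
    P=np.stack([(u-K[0,2])/K[0,0]*z,-(v-K[1,2])/K[1,1]*z,-z],-1)
    return P@T[:3,:3].T+T[:3,3]
E
python3 - <<'E'
from h import *
np.set_printoptions(precision=1,suppress=True)
print(env.state())
for n in('top','scene'):
    c=shot(n,n+'0.png'); print(n,np.linalg.inv(c['world_to_cam'])[:3])
    P=cloud(c)
    for t in ['bottle_left_mid','bottle_middle_mid','intake_mat','reader_window','case_floor','lid','hasp','case_catch','beaker_100','timer']:
        for r in env.recognise(n,t)[:4]:
            u,v=r['location']; print(t,round(r['score'],2),np.round([u,v]),P[int(v),int(u)])
E
```

```text
pics
{'t': 0.0, 'joints': array([ 1.2,  0.5,  1.6, -0. ,  1.1, -0.1]), 'qvel': array([-0.,  0., -0., -0.,  0.,  0.]), 'tau': array([  0. , -61.3, -25.8,   0.1,   0. ,  -0. ]), 'eef_pos': array([172.5, 600.6, 291.7]), 'tcp_rot': array([-3.1, -0. ,  2.9]), 'ft_force': array([-0.4,  0. , -0.8]), 'moment': array([-0., -0.,  0.]), 'grip_force': 0.0, 'opening': 0.9953057682753917}
top [[   0.4    0.9   -0.3  162.8]
 [  -0.9    0.3   -0.1 -199.4]
 [  -0.     0.3    1.  1813.3]]
bottle_left_mid 0.68 [333. 249.] [ 461.5 -147.7   89.4]
bottle_left_mid 0.65 [312. 180.] [652.5  -1.5 128. ]
bottle_left_mid 0.42 [235. 176.] [580.5 264.9  82.1]
bottle_left_mid 0.3 [365. 259.] [ 475.8 -258.9   67.1]
bottle_middle_mid 0.49 [360. 256.] [ 475.6 -239.2   87. ]
bottle_middle_mid 0.32 [364. 257.] [ 475.9 -254.3   77.2]
intake_mat 0.98 [364. 257.] [ 476.7 -257.3   79.6]
reader_window 0.66 [311. 180.] [651.7   1.8 137.8]
case_floor 0.59 [313. 180.] [655.5  -0.3 128.9]
case_floor 0.57 [233. 196.] [524.2 251.1  40.1]
lid 0.97 [235. 175.] [564.8 245.2 160.7]
case_catch 0.57 [234. 195.] [528.4 253.6  36. ]
beaker_100 0.79 [284. 250.] [411.9  11.6   2.9]
timer 0.46 [288. 147.] [764.9 140.5  44.5]
scene [[   1.     0.2   -0.2  345.6]
 [  -0.3    0.7   -0.6 -805.2]
 [   0.     0.6    0.8 1046.8]]
bottle_left_mid 0.93 [300. 248.] [ 462.  -171.6   75.9]
bottle_middle_mid 0.83 [314. 278.] [ 473.2 -261.1   76.7]
intake_mat 0.75 [311. 262.] [ 486.  -175.4    5.4]
reader_window 0.83 [352. 188.] [647.  -18.7  82.7]
case_floor 0.69 [288. 138.] [523.4 263.7  47.1]
lid 0.71 [302. 121.] [577.1 292.9  82. ]
case_catch 0.71 [289. 141.] [521.6 256.1  45.8]
beaker_100 0.74 [266. 209.] [405.3  20.7  17.5]
timer 0.63 [372. 159.] [754.2 111.6  47.2]
```

Run:
```python
import cv2
t=cv2.imread('pics/top0.png');s=cv2.imread('pics/scene0.png')
a=cv2.resize(t[110:310,190:430],None,fx=2.4,fy=2.4,interpolation=2);cv2.imwrite('pics/a.png',a)
b=cv2.resize(s[90:320,220:420],None,fx=2.6,fy=2.6,interpolation=2);cv2.imwrite('pics/b.png',b)
```

```text
(no output)
```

View pics/a.png

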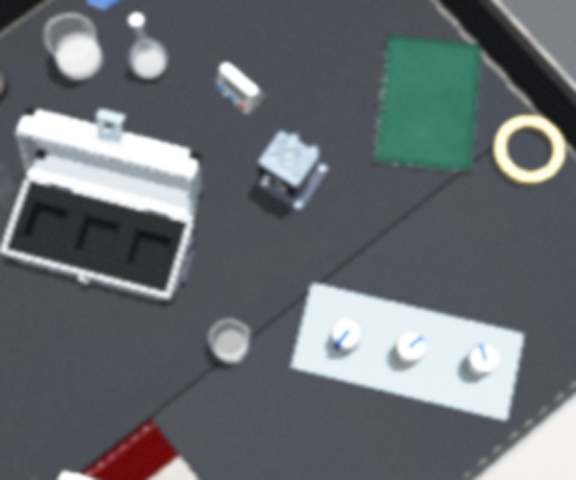

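View pics/b.png

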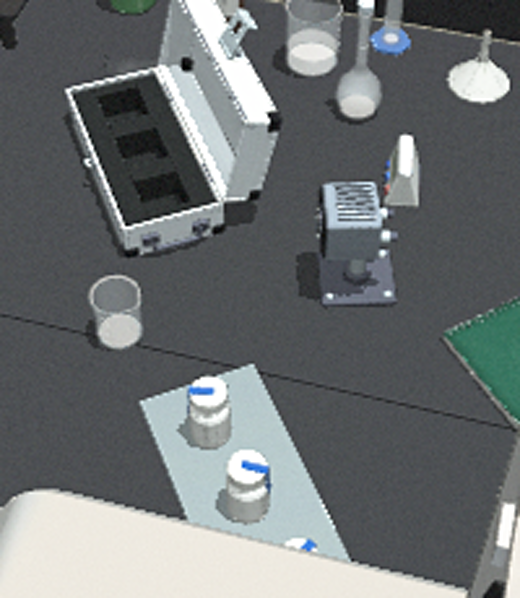

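Three bottles on the mat; all three cells empty; lid open with hasp folded; reader faces left-near (towards the beaker). Now geometry from the depth clouds.

Run:
```python
from h import *
np.set_printoptions(precision=1,suppress=True)
def rect(Q): 
    r=cv2.minAreaRect(Q[:,:2].astype(np.float32)); return np.round(r[0],1),np.round(r[1],1),round(r[2],1),len(Q)
for n in('top','scene','wrist'):
    c=shot(n,n+'1.png'); P=cloud(c).reshape(-1,3); C=c['color'].reshape(-1,3).astype(int)
    K=c['camera_matrix'];print(n,K[0,0],np.linalg.inv(c['world_to_cam'])[:3,3])
    ok=c['z_map'].ravel()>0; P=P[ok];C=C[ok]
    def box(x0,x1,y0,y1,z0,z1): 
        m=(P[:,0]>x0)&(P[:,0]<x1)&(P[:,1]>y0)&(P[:,1]<y1)&(P[:,2]>z0)&(P[:,2]<z1); return m
    m=box(430,620,80,420,38,60); 
    if m.sum()>20: print('case',rect(P[m]))
    m=box(560,760,-90,80,122,150)
    if m.sum()>20: print('reader top',rect(P[m]))
    m=box(440,800,80,420,70,260)
    if m.sum()>20: print('lid',rect(P[m]), P[m][:,2].max())
    m=box(350,600,-430,-80,2,12)
    if m.sum()>20: print('mat',rect(P[m]))
    m=box(350,600,-430,-80,72,90)
    Q=P[m];
    if m.sum()>5:
      _,lab,_,ct=cv2.kmeans(Q[:,:2].astype(np.float32),3,None,(3,50,.1),5,cv2.KMEANS_PP_CENTERS)
      for k in range(3):
        q=Q[lab.ravel()==k];col=C[m][lab.ravel()==k];b=(col[:,2]-col[:,0])>60
        print('bottle',rect(q),q.mean(0),'blue',q[b].mean(0) if b.any() else 0)
    m=box(340,480,-50,80,5,90); print('beaker',rect(P[m]) if m.any() else 0)
```

```text
top 517.4964591851475 [ 162.8 -199.4 1813.3]
case (array([502.2, 242.7]), array([161.4, 266.9]), 4.6, 2287)
reader top (array([660.9,  13.3]), array([67.8, 64.7]), 77.2, 314)
lid (array([661.3, 271.1]), array([245.9, 282. ]), 6.0, 1367) 209.61435944879054
mat (array([ 475. , -255.2]), array([249.8, 349.7]), 0.0, 2920)Traceback (most recent call last):
  File "<stdin>", line 22, in <module>
ValueError: not enough values to unpack (expected 4, got 3)
```

```bash
cat >> h.py <<'E'
from scipy.spatial.transform import Rotation as Ro
def plan(*wps,hand=95,last=None):
    """waypoints (x,y,z,yaw_deg): prints rows for a down-pointing tool"""
    s=env.state(); p=np.array(s['eef_pos']); R=Ro.from_euler('xyz',s['tcp_rot']) if last is None else last
    out=[]
    for w in wps:
        q=np.array(w[:3],float); G=Ro.from_euler('xyz',[np.pi,0,np.radians(w[3])])
        rv=(R.inv()*G).as_rotvec(degrees=True); d=R.inv().apply(q-p)
        n=max(1,int(np.ceil(max(np.abs(rv).max()/10.5, np.linalg.norm(q-p)/(w[4] if len(w)>4 else 50)))))
        for i in range(n):
            Ri=R*Ro.from_rotvec(rv*i/n,degrees=True)
            out.append([round(float(a),2) for a in np.r_[rv/n,Ri.inv().apply((q-p)/n)]]+[w[5] if len(w)>5 else hand])
        p,R=q,G
    for i in range(0,len(out),10): print(out[i:i+10])
E
python3 - <<'E'
from h import *
np.set_printoptions(precision=3,suppress=True)
c=shot('wrist','wrist1.png'); s=env.state()
R=Ro.from_euler('xyz',s['tcp_rot']).as_matrix();T=np.linalg.inv(c['world_to_cam'])
print(s['tcp_rot'],R.T@(T[:3,3]-s['eef_pos']),R.T@T[:3,:3],c['camera_matrix'])
plan((420,250,420,166))
for n in('top','scene'):
    c=shot(n); P=cloud(c);hsv=cv2.cvtColor(c['color'],cv2.COLOR_RGB2HSV)
    m=(P[...,0]>380)&(P[...,0]<580)&(P[...,1]>-420)&(P[...,1]<-90)&(P[...,2]>55)&(P[...,2]<110)
    k,l,st,ce=cv2.connectedComponentsWithStats(m.astype(np.uint8))
    for i in range(1,k):
        if st[i,4]<15: continue
        b=(l==i)&(hsv[...,1]>90); u=ce[i]
        print(n,u,world(c,*u,75),'blue', world(c,np.nonzero(b)[1].mean(),np.nonzero(b)[0].mean(),78) if b.any() else 0)
E
```

```text
[3.141 0.    2.862] [ 73.881  -1.112 -91.856] [[-0.     0.964  0.265]
 [ 1.     0.     0.   ]
 [ 0.     0.265 -0.964]] [[278.962   0.    320.407]
 [  0.    278.962 196.672]
 [  0.      0.      1.   ]]
[[0.0, 0.0, -0.23, -37.18, -29.86, -14.19, 95], [0.0, 0.0, -0.23, -37.07, -30.01, -14.19, 95], [0.0, 0.0, -0.23, -36.95, -30.15, -14.19, 95], [0.0, 0.0, -0.23, -36.83, -30.3, -14.19, 95], [0.0, 0.0, -0.23, -36.71, -30.44, -14.19, 95], [0.0, 0.0, -0.23, -36.59, -30.59, -14.19, 95], [0.0, 0.0, -0.23, -36.47, -30.73, -14.19, 95], [0.0, 0.0, -0.23, -36.35, -30.87, -14.19, 95], [0.0, 0.0, -0.23, -36.22, -31.02, -14.19, 95]]
top [333.368 249.184] [ 465.065 -151.766   75.   ] blue [ 452.661 -147.767   78.   ]
top [360.345 254.414] [ 481.331 -243.024   75.   ] blue 0
top [390.385 259.222] [ 502.581 -342.895   75.   ] blue 0
scene [300.017 243.473] [ 465.269 -157.697   75.   ] blue [ 459.879 -147.361   78.   ]
scene [315.031 272.153] [ 481.503 -248.481   75.   ] blue [ 490.016 -246.307   78.   ]
scene [336.19  298.905] [ 511.477 -330.304   75.   ] blue [ 516.025 -334.433   78.   ]
```

View pics/wrist1.png

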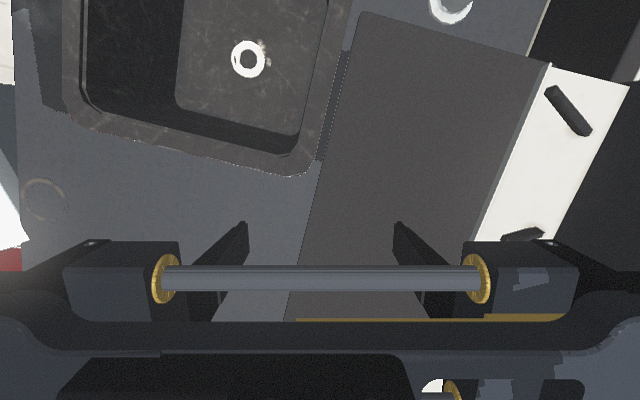

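Wrist picture shows the side furniture only; the fingers sit at row ~240. Now go over the case, looking ahead.

Run:
```python
from h import *
plan((500,250,380,6))
```

```text
[[0.0, -0.0, 9.87, -25.72, -15.41, -5.48, 95], [0.0, -0.0, 9.87, -27.98, -10.78, -5.48, 95], [0.0, -0.0, 9.87, -29.42, -5.82, -5.48, 95], [0.0, -0.0, 9.87, -29.98, -0.69, -5.48, 95], [0.0, -0.0, 9.87, -29.65, 4.46, -5.48, 95], [0.0, -0.0, 9.87, -28.45, 9.48, -5.48, 95], [0.0, -0.0, 9.87, -26.4, 14.22, -5.48, 95], [0.0, -0.0, 9.87, -23.57, 18.53, -5.48, 95], [0.0, -0.0, 9.87, -20.05, 22.3, -5.48, 95], [0.0, -0.0, 9.87, -15.92, 25.41, -5.48, 95]]
[[0.0, -0.0, 9.87, -11.33, 27.76, -5.48, 95], [0.0, -0.0, 9.87, -6.4, 29.3, -5.48, 95], [0.0, -0.0, 9.87, -1.29, 29.96, -5.48, 95], [0.0, -0.0, 9.87, 3.87, 29.74, -5.48, 95], [0.0, -0.0, 9.87, 8.91, 28.63, -5.48, 95], [0.0, -0.0, 9.87, 13.69, 26.68, -5.48, 95]]
```

{"api": "jog_arm", "payload": {
  "motion": [
    [0,0,9.9,-25.7,-15.4,-5.5,95],
    [0,0,9.9,-28,-10.8,-5.5,95],
    [0,0,9.9,-29.4,-5.8,-5.5,95],
    [0,0,9.9,-30,-0.7,-5.5,95],
    [0,0,9.9,-29.7,4.5,-5.5,95],
    [0,0,9.9,-28.5,9.5,-5.5,95],
    [0,0,9.9,-26.4,14.2,-5.5,95],
    [0,0,9.9,-23.6,18.5,-5.5,95],
    [0,0,9.9,-20,22.3,-5.5,95],
    [0,0,9.9,-15.9,25.4,-5.5,95]
  ]
}}

```text
t: 2.55
eef_pos: [377.4, 380.3, 347.5]
tcp_rot: [3.142, -0.0, 1.128]
ft_force: [-0.5, 0.3, 0.3]
opening: 0.997
grip_force: 0.0
```

{"api": "jog_arm", "payload": {
  "motion": [
    [0,0,9.9,-11.3,27.8,-5.5,95],
    [0,0,9.9,-6.4,29.3,-5.5,95],
    [0,0,9.9,-1.3,30,-5.5,95],
    [0,0,9.9,3.9,29.7,-5.5,95],
    [0,0,9.9,8.9,28.6,-5.5,95],
    [0,0,9.9,13.7,26.7,-5.5,95],
    [0,0,0,0,0,0,95]
  ]
}}

```text
t: 3.42
eef_pos: [499.9, 247.7, 380.4]
tcp_rot: [-3.142, -0.001, 0.094]
ft_force: [-0.3, -0.2, 0.2]
opening: 0.997
grip_force: 0.0
```

Run:
```python
from h import *
np.set_printoptions(precision=1,suppress=True)
c=shot('wrist','w2.png'); s=env.state(); print(s['eef_pos'],s['tcp_rot'],s['joints'])
P=cloud(c)
for t in ['lid','hasp','case_catch','case_floor','timer','reader_window','beaker_100']:
    for r in env.recognise('wrist',t)[:2]:
        u,v=r['location']; print(t,round(r['score'],2),np.round([u,v]),P[int(v),int(u)])
```

```text
[499.1 248.4 380.2] [-3.1  0.   0.1] [0.3 0.3 1.6 0.  1.2 1.8]
lid 0.87 [324. 114.] [580.9 251.4 163.7]
hasp 0.92 [327.  86.] [605.3 251.4 202.1]
case_catch 0.93 [328. 144.] [541.5 239.1  52.2]
case_floor 0.63 [325. 142.] [543.9 243.8  50.6]
timer 0.75 [423.   2.] [749.6 123.5  16.5]
reader_window 0.88 [519.  63.] [658.4  37.4 128.4]
beaker_100 0.76 [455. 237.] [413.8  20.1  55. ]
```

View pics/w2.png

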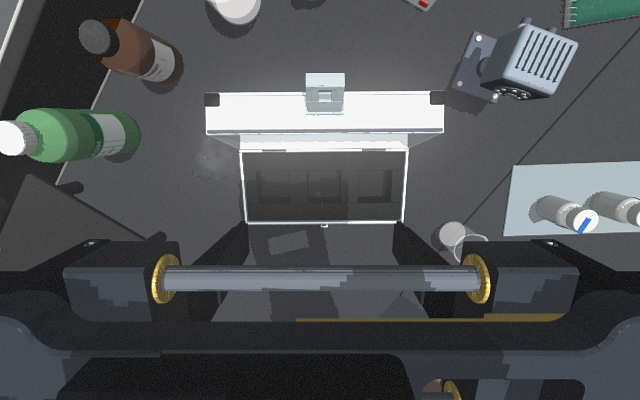

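The case base rim spans about (240–408, 150–223), the hasp is at (325,92) folded up over the lid's edge, the reader window faces the bottom-left at (515,95).

Run:
```python
from h import *
np.set_printoptions(precision=1,suppress=True)
c=shot('wrist'); P=cloud(c); g=cv2.cvtColor(c['color'],cv2.COLOR_RGB2GRAY)
crop=cv2.resize(c['color'][0:125,430:640],None,fx=3,fy=3,interpolation=2)[:,:,::-1]
crop2=cv2.resize(c['color'][60:240,190:450],None,fx=2.4,fy=2.4,interpolation=2)[:,:,::-1]
H=np.zeros((375+432,634,3),np.uint8);H[:375,:630]=crop;H[375:,:624]=crop2
cv2.imwrite('pics/c2.png',cv2.resize(H,None,fx=.74,fy=.74,interpolation=cv2.INTER_AREA))
m=(P[...,0]>440)&(P[...,0]<620)&(P[...,1]>80)&(P[...,1]<420)&(P[...,2]>47)&(P[...,2]<56)&(g>110)
k,l,st,ce=cv2.connectedComponentsWithStats(m.astype(np.uint8)); i=1+st[1:,4].argmax(); print(st[i])
pts=np.argwhere(l==i)[:,::-1]
W=np.array([world(c,u,v,50) for u,v in pts]); r=cv2.minAreaRect(W[:,:2].astype(np.float32)); print('rim',r)
m=(P[...,0]>590)&(P[...,0]<740)&(P[...,1]>-90)&(P[...,1]<90)&(P[...,2]>120)&(P[...,2]<145)
W=P[m]; print('reader',cv2.minAreaRect(W[:,:2].astype(np.float32)),np.median(W[:,2]),m.sum())
m=(P[...,0]>590)&(P[...,0]<740)&(P[...,1]>-90)&(P[...,1]<90)&(P[...,2]>75)&(P[...,2]<125)
W=P[m]; print(len(W))
# vertical faces: normals by plane fits
gx=np.gradient(P,axis=1);gy=np.gradient(P,axis=0);n=np.cross(gx,gy);n/=np.linalg.norm(n,axis=-1,keepdims=True)+1e-9
a=np.degrees(np.arctan2(n[...,1],n[...,0]))[m]; v=np.abs(n[...,2][m])<.4
print(np.histogram(a[v],bins=36,range=(-180,180))[0])
m=(P[...,0]>560)&(P[...,0]<760)&(P[...,1]>80)&(P[...,1]<420)&(P[...,2]>70)
W=P[m];print('lid ext',W.min(0),W.max(0))
for v in range(85,136,4): print(v,P[v,270],P[v,326],P[v,390])
```

```text
[ 240  132  171   84 3269]
rim ((492.36810302734375, 240.62246704101562), (129.2946319580078, 254.66111755371094), 5.688680648803711)
reader ((660.9539794921875, 12.322635650634766), (67.94200134277344, 64.26883697509766), 77.76461029052734) 127.58648509664232 3681
2108
[ 43   7   2   6  26 121 184 226 208 130  81  57  36  37  52  97 139 111
  76  14   3   0   0   4   0   0   0   0   0   0   0   0   0   0   0   0]
lid ext [560.  120.5  70.2] [707.6 405.4 472.1]
85 [618.4 340.1  -0.2] [603.8 253.4 201.7] [637.1 151.1  -0.4]
89 [612.4 339.7   0.2] [621.3 251.3  -1. ] [631.2 150.3   0. ]
93 [595.4 311.8 155.4] [600.9 252.3 159.4] [607.9 184.3 155.8]
97 [591.2 311.3 157.2] [596.9 251.9 159.4] [603.9 183.7 156. ]
101 [587.1 310.8 158.6] [591.6 251.7 179.3] [599.6 183.8 159.5]
105 [583.1 310.7 158.1] [588.1 251.3 174.8] [595.6 183.4 160.4]
109 [578.9 310.2 159.9] [584.5 250.8 169.5] [591.6 182.7 160.2]
113 [574.8 309.7 161.5] [580.6 250.3 165.5] [587.4 182.6 162.6]
117 [570.7 309.4 162.1] [576.6 249.9 163.4] [583.4 181.9 162.7]
121 [566.6 309.  163. ] [572.5 249.4 163.2] [579.3 181.2 162.6]
125 [562.5 308.6 164. ] [568.4 249.  164.3] [575.2 181.  164.5]
129 [558.5 307.9 166.8] [564.3 248.6 166.2] [571.1 180.7 166.2]
133 [547.2 328.   48.2] [555.4 245.4  48.3] [564.7 150.9  48.1]
```

View pics/c2.png

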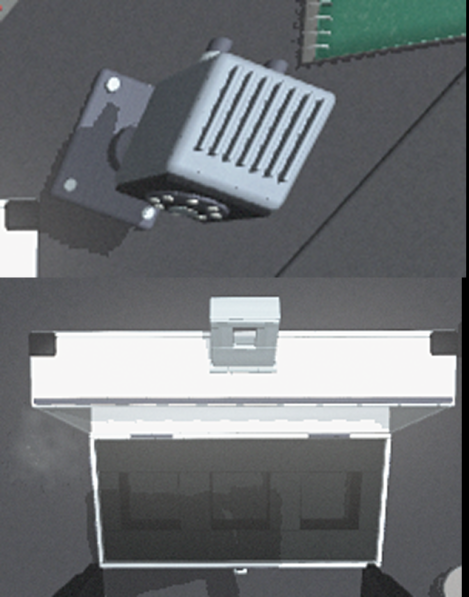

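Run:
```python
from h import *
plan((600,10,300,0))
plan((600,10,300,0),(430,-245,270,0))
```

```text
[[-0.0, -0.0, 0.94, 12.9, 41.35, 13.37, 95], [-0.0, -0.0, 0.94, 13.58, 41.13, 13.37, 95], [-0.0, -0.0, 0.94, 14.25, 40.9, 13.37, 95], [-0.0, -0.0, 0.94, 14.92, 40.66, 13.38, 95], [-0.0, -0.0, 0.94, 15.59, 40.41, 13.38, 95], [-0.0, -0.0, 0.94, 16.25, 40.15, 13.38, 95]]
[[-0.0, -0.0, 0.94, 12.9, 41.35, 13.37, 95], [-0.0, -0.0, 0.94, 13.58, 41.13, 13.37, 95], [-0.0, -0.0, 0.94, 14.25, 40.9, 13.37, 95], [-0.0, -0.0, 0.94, 14.92, 40.66, 13.38, 95], [-0.0, -0.0, 0.94, 15.59, 40.41, 13.38, 95], [-0.0, -0.0, 0.94, 16.25, 40.15, 13.38, 95], [0.0, 0.0, 0.0, -24.29, 36.43, 4.29, 95], [0.0, 0.0, 0.0, -24.29, 36.43, 4.29, 95], [0.0, 0.0, 0.0, -24.29, 36.43, 4.29, 95], [0.0, 0.0, 0.0, -24.29, 36.43, 4.29, 95]]
[[0.0, 0.0, 0.0, -24.29, 36.43, 4.29, 95], [0.0, 0.0, 0.0, -24.29, 36.43, 4.29, 95], [0.0, 0.0, 0.0, -24.29, 36.43, 4.29, 95]]
```

{"api": "jog_arm", "payload": {
  "motion": [
    [0,0,0.9,13,41,13.4,95],
    [0,0,0.9,14,41,13.4,95],
    [0,0,0.9,14,41,13.4,95],
    [0,0,0.9,15,40.7,13.4,95],
    [0,0,0.9,15.6,40.4,13.4,95],
    [0,0,0.9,16.2,40.1,13.4,95],
    [0,0,0,0,0,0,95],
    [0,0,0,0,0,0,95]
  ]
}}

```text
t: 4.88
eef_pos: [600.5, 10.5, 299.9]
tcp_rot: [-3.141, 0.0, 0.003]
ft_force: [-0.4, -0.3, -1.1]
opening: 0.999
grip_force: 0.0
```

Run:
```python
from h import *
np.set_printoptions(precision=1,suppress=True)
c=shot('wrist','w3.png'); s=env.state(); print(s['eef_pos'],s['tcp_rot']); P=cloud(c)
m=(P[...,0]>590)&(P[...,0]<740)&(P[...,1]>-90)&(P[...,1]<90)&(P[...,2]>118)&(P[...,2]<150)
v,u=np.nonzero(m)
print(np.percentile(P[m][:,2],[5,50,95]))
k,l,st,ce=cv2.connectedComponentsWithStats(m.astype(np.uint8));i=1+st[1:,4].argmax();v,u=np.nonzero(l==i)
W=np.array([world(c,a,b,132) for a,b in zip(u,v)]);print(cv2.minAreaRect(W[:,:2].astype(np.float32)), cv2.minAreaRect(P[l==i][:,:2].astype(np.float32)))
print(env.recognise('wrist','reader_window')[:2])
```

```text
[600.5  10.9 300.2] [-3.1 -0.   0. ]
[124.1 127.4 132.2]
((662.1703491210938, 10.982715606689453), (65.54435729980469, 62.061981201171875), 77.7744140625) ((661.4219970703125, 11.07973861694336), (68.08540344238281, 64.88016510009766), 77.84838104248047)
[{'location': [319.3, 125.3], 'score': 0.55}]
```

View pics/w3.png

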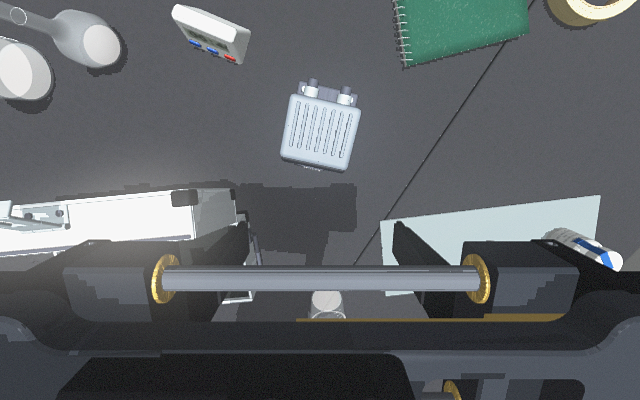

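{"api": "jog_arm", "payload": {
  "motion": [
    [0,0,0,-25,36.5,4,95],
    [0,0,0,-25,36.5,4,95],
    [0,0,0,-25,36.5,4,95],
    [0,0,0,-25,36.5,4,95],
    [0,0,0,-25,36.5,4,95],
    [0,0,0,-25,36.5,4,95],
    [0,0,0,-25,36.5,4,95],
    [0,0,0,0,0,0,95],
    [0,0,0,0,0,0,95]
  ]
}}

```text
t: 6.1
eef_pos: [426.9, -245.2, 272.3]
tcp_rot: [3.141, -0.001, 0.003]
ft_force: [-0.5, 0.4, 0.1]
opening: 1.001
grip_force: 0.0
```

Run:
```python
from h import *
np.set_printoptions(precision=1,suppress=True)
c=shot('wrist','w4.png'); s=env.state(); print(s['eef_pos'],s['tcp_rot']); P=cloud(c)
hsv=cv2.cvtColor(c['color'],cv2.COLOR_RGB2HSV)
for t in ('bottle_left_mid',):
    for r in env.recognise('wrist',t)[:5]: 
        u,v=r['location'];print(t,round(r['score'],2),np.round([u,v]),P[int(v),int(u)])
b=((hsv[...,0]>100)&(hsv[...,0]<130)&(hsv[...,1]>110)&(P[...,2]>40)).astype(np.uint8)
k,l,st,ce=cv2.connectedComponentsWithStats(b)
for i in range(1,k):
    if st[i,4]>8: print('blue',st[i],ce[i],P[l==i].mean(0))
m=((P[...,0]>360)&(P[...,0]<600)&(P[...,1]>-420)&(P[...,1]<-90)&(P[...,2]>66)&(P[...,2]<95)).astype(np.uint8)
k,l,st,ce=cv2.connectedComponentsWithStats(m)
for i in range(1,k):
    if st[i,4]>60:
        v,u=np.nonzero(l==i);W=np.array([world(c,a,b,78) for a,b in zip(u,v)],np.float32);print('cap',st[i],P[l==i].mean(0),cv2.minEnclosingCircle(W[:,:2]))
```

```text
[ 427.  -245.   272.2] [ 3.1 -0.   0. ]
bottle_left_mid 0.95 [237. 154.] [ 469.5 -161.4   81.9]
blue [410  99  20  28 242] [419.5 111.9] [ 509.7 -342.1   82. ]
blue [314 120  20  27 224] [323.1 133. ] [ 489.5 -248.8   83.2]
blue [221 150  13  25 201] [227.4 161.9] [ 460.5 -152.    82. ]Traceback (most recent call last):
  File "<stdin>", line 16, in <module>
cv2.error: OpenCV(4.12.0) /io/opencv/modules/imgproc/src/shapedescr.cpp:201: error: (-215:Assertion failed) count >= 0 && (depth == CV_32F || depth == CV_32S) in function 'minEnclosingCircle'
```

View pics/w4.png

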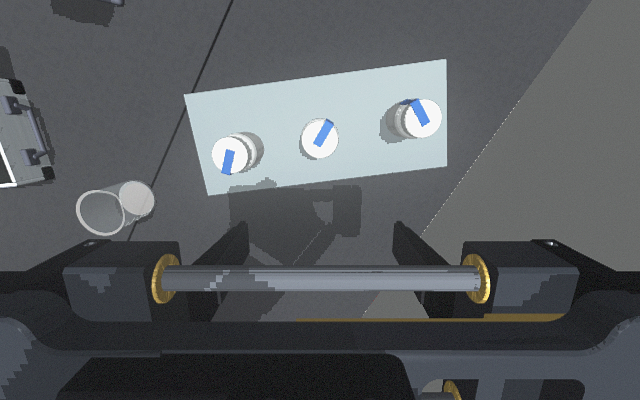

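Three bottles at (231,155), (319,138), (420,118) in the wrist picture, with strips pointing down, up-right and up-left respectively.

```bash
cat >> h.py <<'E'
def bottles(c,box=(360,600,-430,-80),zt=82):
    P=cloud(c); hsv=cv2.cvtColor(c['color'],cv2.COLOR_RGB2HSV)
    inb=(P[...,0]>box[0])&(P[...,0]<box[1])&(P[...,1]>box[2])&(P[...,1]<box[3])
    m=(inb&(P[...,2]>zt-5)&(P[...,2]<zt+8)).astype(np.uint8)
    k,l,st,ce=cv2.connectedComponentsWithStats(m)
    for i in range(1,k):
        if st[i,4]<60: continue
        v,u=np.nonzero(l==i);W=np.array([world(c,a,b,zt) for a,b in zip(u,v)]).astype(np.float32)
        (x,y),r=cv2.minEnclosingCircle(W[:,:2].copy())
        b=(l==i)&(hsv[...,0]>100)&(hsv[...,0]<130)&(hsv[...,1]>110);v,u=np.nonzero(b)
        B=np.array([world(c,a,bb,zt)[:2] for a,bb in zip(u,v)]);d=B.mean(0)-[x,y]
        w,V=np.linalg.eigh(np.cov(B.T));ax=V[:,1]*np.sign(V[:,1]@d)
        print('cap',np.round([x,y,r],1),'mean',W.mean(0)[:2],len(W),'strip by offset',round(np.degrees(np.arctan2(d[1],d[0])),1),'by axis',round(np.degrees(np.arctan2(ax[1],ax[0])),1),len(B))
E
python3 - <<'E'
from h import *
bottles(shot('wrist'))
E
```

```text
cap [ 504.4 -345.    19.1] mean [ 504.16864 -345.00888] 1179 strip by offset 27.9 by axis 33.2 239
cap [ 484.1 -245.7   19.1] mean [ 483.782   -245.36522] 1086 strip by offset -30.1 by axis -30.1 223
cap [ 466.5 -155.4   19.6] mean [ 467.6522  -154.94818] 1069 strip by offset 151.0 by axis 164.1 200h.py:42: RuntimeWarning: Mean of empty slice.
  B=np.array([world(c,a,bb,zt)[:2] for a,bb in zip(u,v)]);d=B.mean(0)-[x,y]
  ret = ret.dtype.type(ret / rcount)
  avg = a.mean(axis, **keepdims_kw)
  ret = um.true_divide(
h.py:43: RuntimeWarning: Degrees of freedom <= 0 for slice
  w,V=np.linalg.eigh(np.cov(B.T));ax=V[:,1]*np.sign(V[:,1]@d)
  c *= np.true_divide(1, fact)
  c *= np.true_divide(1, fact)
Traceback (most recent call last):
ValueError: not enough values to unpack (expected 2, got 0)

During handling of the above exception, another exception occurred:

Traceback (most recent call last):
  File "h.py", line 43, in bottles
    w,V=np.linalg.eigh(np.cov(B.T));ax=V[:,1]*np.sign(V[:,1]@d)
        ~~~~~~~~~~~~~~^^^^^^^^^^^^^
numpy.linalg.LinAlgError: 0-dimensional array given. Array must be at least two-dimensional
```

Run:
```python
from h import *
plan((466.5,-155.4,225,152))
```

```text
[[0.0, -0.0, -10.12, 2.66, -5.96, 3.14, 95], [0.0, -0.0, -10.12, 3.66, -5.4, 3.14, 95], [0.0, -0.0, -10.12, 4.55, -4.67, 3.14, 95], [0.0, -0.0, -10.12, 5.3, -3.8, 3.14, 95], [0.0, -0.0, -10.12, 5.88, -2.81, 3.14, 95], [0.0, -0.0, -10.12, 6.29, -1.73, 3.14, 95], [0.0, -0.0, -10.12, 6.49, -0.6, 3.14, 95], [0.0, -0.0, -10.12, 6.5, 0.55, 3.14, 95], [0.0, -0.0, -10.12, 6.3, 1.68, 3.14, 95], [0.0, -0.0, -10.12, 5.91, 2.76, 3.14, 95]]
[[0.0, -0.0, -10.12, 5.33, 3.76, 3.14, 95], [0.0, -0.0, -10.12, 4.59, 4.64, 3.14, 95], [0.0, -0.0, -10.12, 3.7, 5.37, 3.14, 95], [0.0, -0.0, -10.12, 2.7, 5.94, 3.14, 95], [0.0, -0.0, -10.12, 1.62, 6.32, 3.13, 95]]
```

{"api": "jog_arm", "payload": {
  "motion": [
    [0,0,-10.1,2.7,-6,3.1,95],
    [0,0,-10.1,3.7,-5.4,3.1,95],
    [0,0,-10.1,4.5,-4.7,3.1,95],
    [0,0,-10.1,5.3,-3.8,3.1,95],
    [0,0,-10.1,5.9,-2.8,3.1,95],
    [0,0,-10.1,6.3,-1.7,3.1,95],
    [0,0,-10.1,6.5,-0.6,3.1,95],
    [0,0,-10.1,6.5,0.6,3.1,95],
    [0,0,-10.1,6.3,1.7,3.1,95],
    [0,0,-10.1,5.9,2.8,3.1,95]
  ]
}}

```text
t: 7.5
eef_pos: [453.6, -185.2, 240.8]
tcp_rot: [3.141, 0.0, 1.773]
ft_force: [0.5, 0.3, -1.3]
opening: 0.996
grip_force: 0.0
```

{"api": "jog_arm", "payload": {
  "motion": [
    [0,0,-10.1,5.3,3.8,3.1,95],
    [0,0,-10.1,4.6,4.6,3.1,95],
    [0,0,-10.1,3.7,5.4,3.1,95],
    [0,0,-10.1,2.7,5.9,3.1,95],
    [0,0,-10.1,1.6,6.3,3.1,95],
    [0,0,0,0,0,0,95],
    [0,0,0,0,0,0,95]
  ]
}}

```text
t: 8.38
eef_pos: [466.5, -156.3, 225.4]
tcp_rot: [3.142, 0.0, 2.644]
ft_force: [0.5, -0.5, -0.8]
opening: 0.994
grip_force: 0.0
```

```bash
sed -i 's/        B=np.array(\[world/        if len(v)<20: continue\n        B=np.array([world/' h.py
python3 - <<'E'
from h import *
s=env.state();print(s['eef_pos'],np.degrees(s['tcp_rot']),s['joints'])
c=shot('wrist','w5.png');bottles(c)
E
```

```text
[ 466.53019982 -156.26904663  225.42958059] [1.79995286e+02 6.38695494e-03 1.51499420e+02] [-4.57590065e-01  3.93244524e-01  1.95498265e+00  1.09124739e-04
  7.93250819e-01 -1.53103398e+00]
cap [ 465.2 -153.5   19.3] mean [ 465.60922 -153.12971] 1318 strip by offset 163.7 by axis 163.9 263
cap [ 480.3 -234.6   13.2] mean [ 480.18958 -233.26083] 331 strip by offset -84.8 by axis -88.2 40
```

View pics/w5.png

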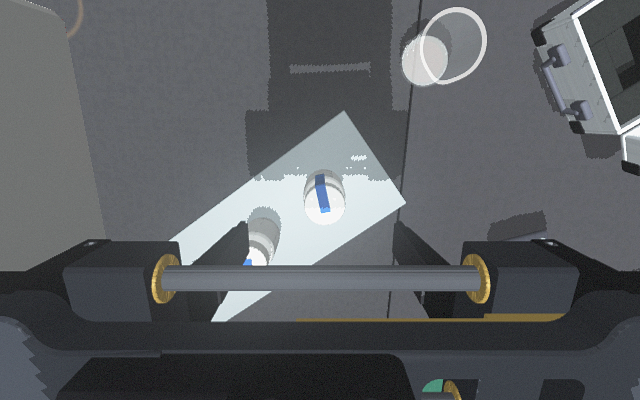

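Picture: left bottle's cap at about (324,200) between the fingers, strip running upward to (320,177). Descend and grasp.

{"api": "jog_arm", "payload": {
  "motion": [
    [0,0,0,2.4,2,20,95],
    [0,0,0,0,0,35,95],
    [0,0,0,0,0,28,95],
    [0,0,0,0,0,10.4,95],
    [0,0,0,0,0,0,25],
    [0,0,0,0,0,0,25],
    [0,0,0,0,0,0,25],
    [0,0,0,0,0,0,25],
    [0,0,0,0,0,0,25],
    [0,0,0,0,0,0,25]
  ]
}}

```text
t: 9.68
eef_pos: [465.3, -153.6, 132.0]
tcp_rot: [3.141, 0.0, 2.647]
ft_force: [-0.0, 0.3, -0.3]
opening: 0.436
grip_force: 29.9
```

Run:
```python
from h import *
s=env.state();print(s['eef_pos'],np.degrees(s['tcp_rot']),s['opening'],s['grip_force'])
plan((s['eef_pos'][0],s['eef_pos'][1],195,151.5),(551,35,195,-24.5),hand=25)
```

```text
[ 465.25010925 -153.61391312  131.99655319] [1.79992100e+02 8.35599744e-03 1.51670012e+02] 0.4358002353052902 29.910889863967896
[[0.0, 0.0, 0.09, -0.0, 0.0, -31.5, 25], [0.0, 0.0, 0.09, -0.0, 0.0, -31.5, 25], [-0.0, -0.0, 10.35, 0.86, 12.16, 0.0, 25], [-0.0, -0.0, 10.35, 3.03, 11.8, 0.0, 25], [-0.0, -0.0, 10.35, 5.1, 11.07, 0.0, 25], [-0.0, -0.0, 10.35, 7.01, 9.97, 0.0, 25], [-0.0, -0.0, 10.35, 8.69, 8.55, 0.0, 25], [-0.0, -0.0, 10.35, 10.08, 6.85, 0.0, 25], [-0.0, -0.0, 10.35, 11.15, 4.92, 0.0, 25], [-0.0, -0.0, 10.35, 11.85, 2.84, 0.0, 25]]
[[-0.0, -0.0, 10.35, 12.17, 0.66, 0.0, 25], [-0.0, -0.0, 10.35, 12.09, -1.53, -0.0, 25], [-0.0, -0.0, 10.35, 11.62, -3.68, -0.0, 25], [-0.0, -0.0, 10.35, 10.77, -5.71, -0.0, 25], [-0.0, -0.0, 10.35, 9.57, -7.55, -0.0, 25], [-0.0, -0.0, 10.35, 8.05, -9.15, -0.0, 25], [-0.0, -0.0, 10.35, 6.28, -10.45, -0.0, 25], [-0.0, -0.0, 10.35, 4.3, -11.4, -0.0, 25], [-0.0, -0.0, 10.35, 2.18, -11.99, -0.0, 25]]
```

{"api": "jog_arm", "payload": {
  "motion": [
    [0,0,0,0,0,-31.5,25],
    [0,0,0,0,0,-31.5,25],
    [0,0,10.4,0.9,12.2,0,25],
    [0,0,10.4,3,11.8,0,25],
    [0,0,10.4,5.1,11.1,0,25],
    [0,0,10.4,7,10,0,25],
    [0,0,10.4,8.7,8.5,0,25],
    [0,0,10.4,10.1,6.9,0,25],
    [0,0,10.4,11.2,4.9,0,25],
    [0,0,10.4,11.9,2.8,0,25]
  ]
}}

```text
t: 10.92
eef_pos: [505.6, -64.3, 194.8]
tcp_rot: [-3.141, -0.0, 1.189]
ft_force: [-0.3, 0.5, -0.5]
opening: 0.436
grip_force: 29.9
```

{"api": "jog_arm", "payload": {
  "motion": [
    [0,0,10.4,12.2,0.7,0,25],
    [0,0,10.4,12.1,-1.5,0,25],
    [0,0,10.4,11.6,-3.7,0,25],
    [0,0,10.4,10.8,-5.7,0,25],
    [0,0,10.4,9.6,-7.5,0,25],
    [0,0,10.4,8.1,-9.1,0,25],
    [0,0,10.4,6.3,-10.4,0,25],
    [0,0,10.4,4.3,-11.4,0,25],
    [0,0,9.5,2.2,-12,0,25],
    [0,0,0,0,0,0,25]
  ]
}}

```text
t: 12.18
eef_pos: [551.9, 35.2, 194.7]
tcp_rot: [3.142, 0.0, -0.421]
ft_force: [0.1, -0.1, -0.7]
opening: 0.435
grip_force: 29.9
```

Run:
```python
from h import *
np.set_printoptions(precision=1,suppress=True)
s=env.state();print(s['eef_pos'],np.degrees(s['tcp_rot']),s['opening'],s['grip_force'],s['joints'])
c=shot('wrist','w6.png');P=cloud(c)
m=(P[...,0]>590)&(P[...,0]<740)&(P[...,1]>-90)&(P[...,1]<90)&(P[...,2]>118)&(P[...,2]<150)
k,l,st,ce=cv2.connectedComponentsWithStats(m.astype(np.uint8));i=1+st[1:,4].argmax();v,u=np.nonzero(l==i)
W=np.array([world(c,a,b,132) for a,b in zip(u,v)]);print(cv2.minAreaRect(W[:,:2].astype(np.float32)), cv2.minAreaRect(P[l==i][:,:2].astype(np.float32)))
c=shot('scene'); a=cv2.resize(c['color'][130:260,240:400],None,fx=4,fy=4,interpolation=2)[:,:,::-1];cv2.imwrite('pics/s6.png',np.vstack([a]) )
```

```text
[551.9  35.2 194.7] [180.    0.  -24.1] 0.43502792054531136 29.897248148918152 [-0.1  0.5  1.8  0.   0.8  1.9]
((658.4677124023438, 10.741958618164062), (63.99073791503906, 60.736244201660156), 77.7486801147461) ((660.4581298828125, 11.409423828125), (68.30337524414062, 63.365760803222656), 77.71662139892578)
```

View pics/w6.png

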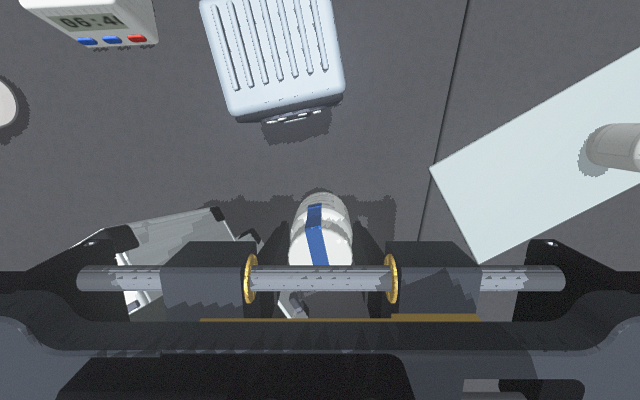

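Strip faces the reader; check angle and window distance numerically.

Run:
```python
from h import *
np.set_printoptions(precision=1,suppress=True)
c=shot('wrist');P=cloud(c)
bottles(c,(510,600,-10,90),144.5)
hsv=cv2.cvtColor(c['color'],cv2.COLOR_RGB2HSV)
b=(hsv[...,0]>100)&(hsv[...,0]<130)&(hsv[...,1]>110); b[:195]=0;b[270:]=0;b[:,:290]=0;b[:,340:]=0
for r in range(198,268,6):
    x=np.nonzero(b[r])[0]
    if len(x): print(r,x.mean(),P[r,int(x.mean())])
for r in range(96,128,3): print(r,P[r,285:300:7].round(1).tolist())
```

```text
cap [554.3  32.6  18.7] mean [557.9  31. ] 2162 strip by offset -2.0 by axis -12.0 622
204 318.0 [571.6  26.3 109.8]
210 314.0 [571.5  29.  119.2]
216 313.38461538461536 [570.7  29.8 127.5]
222 311.77777777777777 [571.1  30.6 137.8]
228 312.5 [570.   30.3 144.7]
234 313.5 [566.7  31.2 145.2]
240 314.5 [563.3  32.1 145.3]
246 316.5 [558.9  32.9 143.7]
252 317.5 [555.9  33.6 144.9]
258 319.0 [552.5  33.9 145.9]
264 320.5 [548.6  35.  145.3]
96 [[639.1, 15.5, 126.9], [637.6, 12.0, 126.8], [636.0, 8.6, 126.8]]
99 [[637.8, 16.2, 126.1], [636.2, 12.7, 126.7], [634.7, 9.2, 126.0]]
102 [[636.4, 16.9, 126.0], [634.9, 13.4, 125.2], [633.5, 10.0, 123.8]]
105 [[635.1, 17.7, 125.0], [633.5, 14.1, 125.0], [632.0, 10.7, 124.1]]
108 [[633.7, 18.3, 125.2], [632.3, 15.0, 122.7], [630.6, 11.4, 123.6]]
111 [[632.4, 19.2, 123.5], [631.0, 15.9, 119.9], [629.5, 12.3, 118.9]]
114 [[631.2, 20.2, 120.2], [629.5, 16.5, 121.0], [628.1, 13.2, 116.0]]
117 [[630.0, 21.5, 115.3], [628.5, 18.1, 110.2], [626.9, 14.4, 107.6]]
120 [[628.8, 23.0, 108.2], [627.1, 19.2, 107.3], [628.6, 22.5, -0.6]]
123 [[631.6, 36.4, -0.1], [628.8, 30.1, -1.3], [626.0, 23.7, -0.5]]
126 [[629.1, 37.8, -2.0], [626.2, 31.2, 0.1], [623.4, 24.9, -0.7]]
```

{"api": "jog_arm", "payload": {
  "motion": [
    [0,0,0,-0.6,0.6,5.7,25],
    [0,0,0,0,0,0,25],
    [0,0,0,0,0,0,25],
    [0,0,0,0,0,0,25],
    [0,0,0,0,0,0,25],
    [0,0,0,0,0,0,25],
    [0,0,0,0,0,0,25],
    [0,0,0,0,0,0,25],
    [0,0,0,0,0,0,25],
    [0,0,0,0,0,0,25]
  ]
}}

```text
t: 13.58
eef_pos: [551.1, 34.4, 189.2]
tcp_rot: [-3.141, -0.0, -0.423]
ft_force: [-0.1, -1.0, -0.4]
opening: 0.437
grip_force: 29.9
```

{"api": "jog_arm", "payload": {
  "motion": [
    [0,0,0,0,0,0,25],
    [0,0,0,0,0,0,25],
    [0,0,0,0,0,0,25],
    [0,0,0,0,0,0,25]
  ]
}}

```text
t: 14.08
eef_pos: [551.1, 34.4, 189.2]
tcp_rot: [-3.141, -0.0, -0.423]
ft_force: [-0.2, 0.3, -1.8]
opening: 0.435
grip_force: 29.9
```

{"api": "jog_arm", "payload": {
  "motion": [
    [0,0,-10,0,0,0,25],
    [0,0,-10,0,0,0,25],
    [0,0,-10,0,0,0,25],
    [0,0,-10,0,0,0,25],
    [0,0,-10,0,0,0,25],
    [0,0,-10,0,0,0,25],
    [0,0,-10,0,0,0,25],
    [0,0,-10,0,0,0,25],
    [0,0,-10,0,0,0,25],
    [0,0,-10,0,0,0,25]
  ]
}}

```text
t: 15.32
eef_pos: [551.1, 34.4, 189.2]
tcp_rot: [3.142, -0.0, 1.328]
ft_force: [0.4, -0.3, -1.3]
opening: 0.437
grip_force: 29.9
```

{"api": "jog_arm", "payload": {
  "motion": [
    [0,0,-10,0,0,0,25],
    [0,0,-10,0,0,0,25],
    [0,0,0,0,0,0,25],
    [0,0,0,0,0,0,25]
  ]
}}

```text
t: 15.82
eef_pos: [551.1, 34.4, 189.2]
tcp_rot: [3.142, -0.0, 1.668]
ft_force: [0.4, -1.7, -0.6]
opening: 0.432
grip_force: 29.9
```

{"api": "jog_arm", "payload": {
  "motion": [
    [0,0,0,0,0,0,25],
    [0,0,0,0,0,0,25],
    [0,0,0,0,0,0,25],
    [0,0,0,0,0,0,25],
    [0,0,0,0,0,0,25],
    [0,0,0,0,0,0,25],
    [0,0,0,0,0,0,25],
    [0,0,0,0,0,0,25],
    [0,0,0,0,0,0,25],
    [0,0,0,0,0,0,25]
  ]
}}

```text
t: 17.08
eef_pos: [551.1, 34.4, 189.2]
tcp_rot: [3.142, -0.0, 1.671]
ft_force: [0.1, -0.5, -0.2]
opening: 0.434
grip_force: 29.9
```

{"api": "jog_arm", "payload": {
  "motion": [
    [0,0,-10,0,0,0,25],
    [0,0,-10,0,0,0,25],
    [0,0,-10,0,0,0,25],
    [0,0,-10,0,0,0,25],
    [0,0,-10,0,0,0,25],
    [0,0,-10,0,0,0,25],
    [0,0,-10,0,0,0,25],
    [0,0,-10,0,0,0,25],
    [0,0,-10,0,0,0,25],
    [0,0,-10,0,0,0,25]
  ]
}}

```text
t: 18.32
eef_pos: [551.1, 34.5, 189.2]
tcp_rot: [3.142, 0.0, -2.861]
ft_force: [-0.2, 0.1, -1.8]
opening: 0.434
grip_force: 29.9
```

{"api": "jog_arm", "payload": {
  "motion": [
    [0,0,-10,0,0,0,25],
    [0,0,-10,0,0,0,25],
    [0,0,0,0,0,0,25],
    [0,0,0,0,0,0,25]
  ]
}}

```text
t: 18.82
eef_pos: [551.1, 34.4, 189.2]
tcp_rot: [3.142, 0.0, -2.521]
ft_force: [-0.1, 0.4, -1.2]
opening: 0.436
grip_force: 29.9
```

{"api": "jog_arm", "payload": {
  "motion": [
    [0,0,0,0,0,0,25],
    [0,0,0,0,0,0,25],
    [0,0,0,0,0,0,25],
    [0,0,0,0,0,0,25],
    [0,0,0,0,0,0,25],
    [0,0,0,0,0,0,25],
    [0,0,0,0,0,0,25],
    [0,0,0,0,0,0,25],
    [0,0,0,0,0,0,25],
    [0,0,0,0,0,0,25]
  ]
}}

```text
t: 20.08
eef_pos: [551.1, 34.4, 189.2]
tcp_rot: [3.142, 0.0, -2.517]
ft_force: [0.2, -0.3, -0.4]
opening: 0.439
grip_force: 29.9
```

Run:
```python
from h import *
np.set_printoptions(precision=1,suppress=True)
s=env.state();print(s['eef_pos'],np.degrees(s['tcp_rot']),s['opening'],s['grip_force'],s['joints'])
# case pose refined: front corners from the yaw-6 view w2 unavailable; use scene/top rim with z=50
plan((540,60,225,-144),(479,159,225,-174.3),hand=25)
```

```text
[551.1  34.4 189.2] [ 180.     0.  -144.2] 0.43878153563698613 29.898006319999695 [-0.1  0.5  1.8  0.   0.8 -2.3]
[[0.0, 0.01, -0.23, -5.94, 27.25, -35.77, 25], [0.0, -0.0, 10.1, -2.95, 38.65, 0.0, 25], [0.0, -0.0, 10.1, 3.88, 38.57, 0.0, 25], [0.0, -0.0, 10.1, 10.58, 37.29, 0.0, 25]]
```

Run:
```python
from h import *
plan((500,100,240,-144),(479.8,319.8,240,-174.3),hand=25)
```

```text
[[0.0, 0.0, -0.12, 1.57, 41.54, -25.38, 25], [0.0, 0.0, -0.12, 1.49, 41.54, -25.38, 25], [0.0, -0.0, 6.06, -22.57, 37.94, 0.0, 25], [0.0, -0.0, 6.06, -18.44, 40.11, 0.0, 25], [0.0, -0.0, 6.06, -14.1, 41.83, 0.0, 25], [0.0, -0.0, 6.06, -9.61, 43.09, 0.0, 25], [0.0, -0.0, 6.06, -5.0, 43.86, 0.0, 25]]
```

{"api": "jog_arm", "payload": {
  "motion": [
    [0,0,0,1.5,41.5,-25.4,25],
    [0,0,0,1.5,41.5,-25.4,25],
    [0,0,6,-22.6,38,0,25],
    [0,0,6,-18.4,40,0,25],
    [0,0,6,-14,42,0,25],
    [0,0,6,-9.6,43,0,25],
    [0,0,6,-5,44,0,25],
    [0,0,0,0,0,0,25],
    [0,0,0,0,0,0,25]
  ]
}}

```text
t: 21.2
eef_pos: [480.1, 319.7, 239.9]
tcp_rot: [-3.141, -0.0, -3.04]
ft_force: [0.6, 0.6, -0.9]
opening: 0.437
grip_force: 29.9
```

Run:
```python
from h import *
np.set_printoptions(precision=1,suppress=True)
s=env.state();print(s['eef_pos'],np.degrees(s['tcp_rot']),s['opening'])
c=shot('wrist','w7.png')
```

```text
[480.1 319.7 239.9] [-180.    -0.  -174.2] 0.4372076063723875
```

View pics/w7.png

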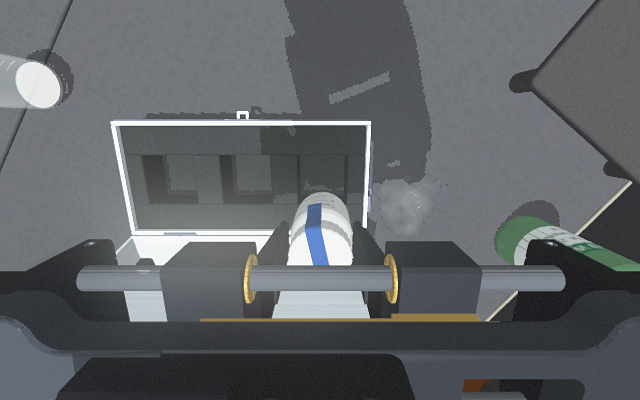

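Case seen from above: front rim corners (110,121) and (371,121), side rim at (366,234), catch at (242,115); bottle hangs over the left cell.

Run:
```python
from h import *
np.set_printoptions(precision=1,suppress=True)
c=shot('wrist');P=cloud(c);g=cv2.cvtColor(c['color'],cv2.COLOR_RGB2GRAY)
a=cv2.resize(c['color'][100:260,90:410],None,fx=2.4,fy=2.4,interpolation=2)[:,:,::-1];cv2.imwrite('pics/w7c.png',a)
# outer front edge: first bright pixel per column
pts=[]
for u in list(range(120,232,4))+list(range(256,365,4)):
    col=g[105:140,u].astype(int); v=105+np.argmax(np.diff(col)); pts.append(world(c,u,v+.5,50)[:2])
pts=np.array(pts);k=np.polyfit(pts[:,1],pts[:,0],1);print('front: x=%.4f*y+%.1f'%tuple(k),'yaw',-np.degrees(np.arctan(k[0])),np.abs(np.polyval(k,pts[:,1])-pts[:,0]).max())
for v in (150,180,210):
    row=g[v,355:385].astype(int);print(v,355+np.argmin(np.diff(row)),world(c,355.5+np.argmin(np.diff(row)),v,50))
    row=g[v,105:140].astype(int);print(v,105+np.argmax(np.diff(row)),world(c,105.5+np.argmax(np.diff(row)),v,50))
print('catch',world(c,242.5,112,40))
print(P[128,242],P[230,150], P[135,200])
```

```text
front: x=-0.1015*y+438.3 yaw 5.7944601627977566 1.7053025658242404e-13
150 369 [430.1 362.3  50. ]
150 115 [455.8 109.1  50. ]
180 368 [460.6 365.8  50. ]
180 121 [486.3 112.4  50. ]
210 367 [492.9 369.5  50. ]
210 127 [518.6 116.   50. ]
catch [406.5 232.1  40. ]
[421.9 233.1  44.1] [541.2 135.9  45.9] [433.  191.3  44.6]
```

Run:
```python
from h import *
np.set_printoptions(precision=1,suppress=True)
c=shot('wrist');g=cv2.cvtColor(c['color'],cv2.COLOR_RGB2GRAY).astype(int)
print(g[108:132,180]); print(g[108:132,242]); print(g[222:245,180],g[225:245,150])
xh=np.array([.995,.1])
for v in (120,121,122,125): print(v,world(c,180,v,50)[:2]@xh)
for v in (228,230,232,234): print(v,world(c,180,v,50)[:2]@xh)
for v in (110,112,114,116,118): print(v,world(c,242,v,40)[:2]@xh)
```

```text
[121 120 119 120 114 123  94  88  86  84  83 141 149 255 249 249 254 195
  69  85  87  88  88  87]
[118 116 114 254 251 255 148  79  85  81 131 155 148 255 249 250 255 135
  79  90  88  89  92  89]
[121 122 125 122 126 123 118 180 178 255 217 172 180 159 248 249 248 247
 247 247 247 247 247] [118 120 120 113 178 183 253 249 249 241 169 244 249 248 247 247 247 247
 247 247]
120 435.4705758836128
121 436.41130649002866
122 437.3537614536277
125 440.19152002938495
228 548.1048953587191
230 550.4240984903295
232 552.7527570594887
234 555.0909290093268
110 425.80791643593574
112 427.7225469215892
114 429.64414501228595
116 431.57274881147504
118 433.5083967009457
```

View pics/w7c.png

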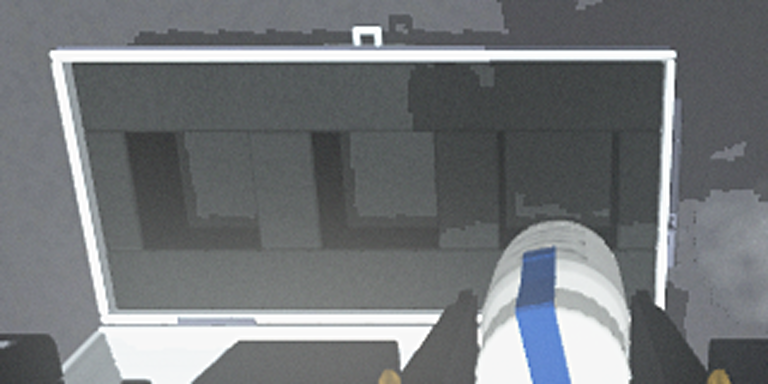

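{"api": "jog_arm", "payload": {
  "motion": [
    [0,0,0,13.8,0.4,0,25],
    [0,0,0,0,0,0,25],
    [0,0,0,0,0,25,25],
    [0,0,0,0,0,25,25],
    [0,0,0,0,0,20,25],
    [0,0,0,0,0,15,25],
    [0,0,0,0,0,12,25],
    [0,0,0,0,0,6,25],
    [0,0,0,0,0,0,25]
  ]
}}

```text
t: 22.48
eef_pos: [466.5, 319.0, 137.0]
tcp_rot: [3.142, -0.0, -3.041]
ft_force: [-0.2, -0.2, -0.6]
opening: 0.438
grip_force: 29.9
```

{"api": "jog_arm", "payload": {
  "motion": [
    [0,0,0,0,0,2,25],
    [0,0,0,0,0,1.7,25],
    [0,0,0,0,0,0,25],
    [0,0,0,0,0,0,58],
    [0,0,0,0,0,0,58],
    [0,0,0,0,0,0,58],
    [0,0,0,0,0,-15,58],
    [0,0,0,0,0,-35,58],
    [0,0,0,0,0,-40,58],
    [0,0,0,0,0,-30,58]
  ]
}}

```text
t: 23.72
eef_pos: [466.5, 319.0, 256.1]
tcp_rot: [3.141, 0.002, -3.041]
ft_force: [-0.1, -1.1, -1.1]
opening: 0.61
grip_force: 0.0
```

Run:
```python
from h import *
np.set_printoptions(precision=1,suppress=True)
s=env.state();print(s['eef_pos'],np.degrees(s['tcp_rot']),s['opening'])
c=shot('wrist','w8.png');bottles(c,(400,560,100,400),83)
c=shot('scene');bottles(c)
plan((484.1,-245.7,240,-38))
```

```text
[466.5 319.  256.1] [ 180.     0.1 -174.2] 0.6095651948459144
cap [465.5 319.4  19.1] mean [465.9 319.3] 1058 strip by offset -154.0 by axis -163.0 211
cap [ 482.6 -245.1   19.7] mean [ 482.5 -245.3] 175 strip by offset -15.9 by axis -32.8 29
[[-0.03, 0.02, -10.48, 3.08, -43.38, 1.22, 95], [-0.03, 0.02, -10.48, 10.92, -42.1, 1.21, 95], [-0.03, 0.02, -10.48, 18.39, -39.41, 1.19, 95], [-0.03, 0.02, -10.48, 25.25, -35.41, 1.19, 95], [-0.03, 0.02, -10.48, 31.27, -30.23, 1.19, 95], [-0.03, 0.02, -10.48, 36.25, -24.04, 1.19, 95], [-0.03, 0.02, -10.48, 40.01, -17.05, 1.19, 95], [-0.03, 0.02, -10.48, 42.44, -9.48, 1.21, 95], [-0.03, 0.02, -10.48, 43.46, -1.61, 1.22, 95], [-0.03, 0.02, -10.48, 43.03, 6.32, 1.24, 95]]
[[-0.03, 0.02, -10.48, 41.16, 14.04, 1.26, 95], [-0.03, 0.02, -10.48, 37.92, 21.29, 1.29, 95], [-0.03, 0.02, -10.48, 33.41, 27.83, 1.32, 95]]
```

First bottle stands in the left cell (cap at 465.5, 319.4). Now the middle bottle.

Run:
```python
from h import *
plan((475,40,250,74),(484.1,-245.7,232,-38))
```

```text
[[0.04, 0.01, 10.16, 1.84, -25.34, 0.61, 95], [0.04, 0.01, 10.16, -2.66, -25.27, 0.62, 95], [0.04, 0.01, 10.16, -7.07, -24.4, 0.64, 95], [0.04, 0.01, 10.16, -11.27, -22.77, 0.65, 95], [0.04, 0.01, 10.16, -15.11, -20.43, 0.67, 95], [0.04, 0.01, 10.16, -18.48, -17.44, 0.68, 95], [0.04, 0.01, 10.16, -21.26, -13.91, 0.68, 95], [0.04, 0.01, 10.16, -23.38, -9.94, 0.69, 95], [0.04, 0.01, 10.16, -24.77, -5.66, 0.69, 95], [0.04, 0.01, 10.16, -25.38, -1.2, 0.69, 95]]
[[0.04, 0.01, 10.16, -25.19, 3.3, 0.68, 95], [-0.0, -0.0, 10.18, -24.74, 7.95, 1.64, 95], [-0.0, -0.0, 10.18, -22.94, 12.2, 1.64, 95], [-0.0, -0.0, 10.18, -20.42, 16.07, 1.64, 95], [-0.0, -0.0, 10.18, -17.26, 19.42, 1.64, 95], [-0.0, -0.0, 10.18, -13.56, 22.17, 1.64, 95], [-0.0, -0.0, 10.18, -9.43, 24.22, 1.64, 95], [-0.0, -0.0, 10.18, -5.0, 25.5, 1.64, 95], [-0.0, -0.0, 10.18, -0.41, 25.98, 1.64, 95], [-0.0, -0.0, 10.18, 4.19, 25.65, 1.64, 95]]
[[-0.0, -0.0, 10.18, 8.66, 24.5, 1.64, 95], [-0.0, -0.0, 10.18, 12.85, 22.59, 1.64, 95]]
```

{"api": "jog_arm", "payload": {
  "motion": [
    [0,0,10.2,1.8,-25.3,0.6,95],
    [0,0,10.2,-2.7,-25.3,0.6,95],
    [0,0,10.2,-7,-24.4,0.6,95],
    [0,0,10.2,-11.3,-22.8,0.6,95],
    [0,0,10.2,-15.1,-20.4,0.7,95],
    [0,0,10.2,-18.5,-17.4,0.7,95],
    [0,0,10.2,-21.3,-13.9,0.7,95],
    [0,0,10.2,-23.4,-9.9,0.7,95],
    [0,0,10.2,-24.8,-5.7,0.7,95],
    [0,0,10.2,-25.4,-1.2,0.7,95]
  ]
}}

```text
t: 25.08
eef_pos: [472.6, 64.1, 246.6]
tcp_rot: [-3.141, -0.0, 1.456]
ft_force: [-0.5, -0.1, -0.3]
opening: 0.996
grip_force: 0.0
```

{"api": "jog_arm", "payload": {
  "motion": [
    [0,0,10.2,-25.2,3.3,0.7,95],
    [0,0,10.2,-24.7,8,1.6,95],
    [0,0,10.2,-22.9,12.2,1.6,95],
    [0,0,10.2,-20.4,16,1.6,95],
    [0,0,10.2,-17.3,19.4,1.6,95],
    [0,0,10.2,-13.6,22.2,1.6,95],
    [0,0,10.2,-9.4,24.2,1.6,95],
    [0,0,10.2,-5,25.5,1.6,95],
    [0,0,10.2,-0.4,26,1.6,95],
    [0,0,10.2,4.2,25.7,1.6,95]
  ]
}}

```text
t: 26.32
eef_pos: [478.6, -195.0, 231.4]
tcp_rot: [-3.141, 0.0, -0.324]
ft_force: [0.6, 0.3, -0.1]
opening: 1.001
grip_force: 0.0
```

{"api": "jog_arm", "payload": {
  "motion": [
    [0,0,10.2,8.7,24.5,1.6,95],
    [0,0,10.2,12.9,22.6,1.6,95],
    [0,0,0,0,0,0,95],
    [0,0,0,0,0,0,95]
  ]
}}

```text
t: 26.82
eef_pos: [479.8, -245.7, 228.2]
tcp_rot: [-3.141, 0.001, -0.672]
ft_force: [0.7, 0.6, 0.1]
opening: 0.999
grip_force: 0.0
```

Run:
```python
from h import *
np.set_printoptions(precision=1,suppress=True)
s=env.state();print(s['eef_pos'],np.degrees(s['tcp_rot']),s['opening'])
c=shot('wrist','w9.png');bottles(c)
```

```text
[ 479.8 -245.7  228.2] [-180.     0.   -38.5] 0.9994819205462198
cap [ 504.9 -345.3   19.2] mean [ 504.6 -345.8] 1659 strip by offset 33.3 by axis 32.9 331
cap [ 484.7 -246.2   19.3] mean [ 484.2 -246.3] 1294 strip by offset -29.0 by axis -30.6 266
```

{"api": "jog_arm", "payload": {
  "motion": [
    [0,0,0,4.1,-2.6,20,95],
    [0,0,0,0,0,35,95],
    [0,0,0,0,0,30,95],
    [0,0,0,0,0,11.2,95],
    [0,0,0,0,0,0,25],
    [0,0,0,0,0,0,25],
    [0,0,0,0,0,0,25],
    [0,0,0,0,0,0,25],
    [0,0,0,0,0,0,25],
    [0,0,0,0,0,0,25]
  ]
}}

```text
t: 28.12
eef_pos: [484.9, -246.8, 132.3]
tcp_rot: [-3.141, -0.0, -0.674]
ft_force: [0.3, -0.2, -1.3]
opening: 0.435
grip_force: 30.0
```

Run:
```python
from h import *
s=env.state();print(s['eef_pos'],np.degrees(s['tcp_rot']),s['opening'],s['grip_force'])
plan((s['eef_pos'][0],s['eef_pos'][1],189,-38.5),(551.1,34.6,189,-21),hand=25)
```

```text
[ 484.90873058 -246.81916911  132.27184235] [-1.79992781e+02 -7.42731219e-03 -3.86348818e+01] 0.43469089096430924 29.981451630592346
[[-0.0, -0.0, -0.07, 0.0, -0.0, -28.36, 25], [-0.0, -0.0, -0.07, 0.0, -0.0, -28.36, 25], [-0.0, 0.0, -2.92, -20.56, -43.57, -0.0, 25], [-0.0, 0.0, -2.92, -18.32, -44.56, -0.0, 25], [-0.0, 0.0, -2.92, -16.03, -45.44, -0.0, 25], [-0.0, 0.0, -2.92, -13.7, -46.2, -0.0, 25], [-0.0, 0.0, -2.92, -11.33, -46.83, -0.0, 25], [-0.0, 0.0, -2.92, -8.93, -47.35, -0.0, 25]]
```

{"api": "jog_arm", "payload": {
  "motion": [
    [0,0,0,0,0,-28.4,25],
    [0,0,0,0,0,-28.4,25],
    [0,0,-2.9,-20.6,-43.6,0,25],
    [0,0,-2.9,-18.3,-44.6,0,25],
    [0,0,-2.9,-16,-45.4,0,25],
    [0,0,-2.9,-13.7,-46.2,0,25],
    [0,0,-2.9,-11.3,-46.8,0,25],
    [0,0,-2.9,-8.9,-47.3,0,25],
    [0,0,0,0,0,0,25],
    [0,0,0,0,0,0,25]
  ]
}}

```text
t: 29.38
eef_pos: [551.7, 34.1, 188.8]
tcp_rot: [3.141, 0.001, -0.37]
ft_force: [0.4, 0.1, -1.3]
opening: 0.436
grip_force: 30.0
```

```bash
cat >> h.py <<'E'
def striphead(zt=139):
    s=env.state();print(s['eef_pos'],np.degrees(s['tcp_rot'])[2],s['opening'])
    c=shot('wrist');hsv=cv2.cvtColor(c['color'],cv2.COLOR_RGB2HSV)
    P=cloud(c);b=(hsv[...,0]>100)&(hsv[...,0]<130)&(hsv[...,1]>110)&(np.abs(P[...,2]-zt)<4)
    b[:150]=0;b[275:]=0;b[:,285:]&=True;b[:,:285]=0;b[:,355:]=0
    v,u=np.nonzero(b);B=np.array([world(c,x,y,zt)[:2] for x,y in zip(u,v)])
    w,V=np.linalg.eigh(np.cov(B.T));a=V[:,1];print('n',len(B),'axis heading',np.degrees(np.arctan2(a[1],a[0])),'centre',B.mean(0))
E
python3 - <<'E'
from h import *
striphead()
E
```

```text
[551.71819739  34.13306114 188.81633752] -21.226930591646667 0.4363711303983161
n 550 axis heading 167.06950893186993 centre [558.65553327  31.71842283]
```

{"api": "jog_arm", "payload": {
  "motion": [
    [0,0,-0.5,-0.7,-0.3,0,25],
    [0,0,0,0,0,0,25],
    [0,0,0,0,0,0,25],
    [0,0,0,0,0,0,25],
    [0,0,0,0,0,0,25],
    [0,0,0,0,0,0,25],
    [0,0,0,0,0,0,25],
    [0,0,0,0,0,0,25],
    [0,0,0,0,0,0,25],
    [0,0,0,0,0,0,25]
  ]
}}

```text
t: 30.68
eef_pos: [551.4, 34.9, 189.0]
tcp_rot: [-3.142, -0.0, -0.362]
ft_force: [0.3, -0.1, -0.6]
opening: 0.436
grip_force: 30.0
```

{"api": "jog_arm", "payload": {
  "motion": [
    [0,0,0,0,0,0,25],
    [0,0,0,0,0,0,25],
    [0,0,0,0,0,0,25],
    [0,0,0,0,0,0,25]
  ]
}}

```text
t: 31.18
eef_pos: [551.4, 34.9, 189.0]
tcp_rot: [-3.142, 0.0, -0.362]
ft_force: [-0.3, 0.5, -0.9]
opening: 0.436
grip_force: 30.0
```

{"api": "jog_arm", "payload": {
  "motion": [
    [0,0,-10,0,0,0,25],
    [0,0,-10,0,0,0,25],
    [0,0,-10,0,0,0,25],
    [0,0,-10,0,0,0,25],
    [0,0,-10,0,0,0,25],
    [0,0,-10,0,0,0,25],
    [0,0,-10,0,0,0,25],
    [0,0,-10,0,0,0,25],
    [0,0,-10,0,0,0,25],
    [0,0,-10,0,0,0,25]
  ]
}}

```text
t: 32.42
eef_pos: [551.4, 34.9, 189.0]
tcp_rot: [-3.142, -0.0, 1.389]
ft_force: [0.6, 0.3, -1.2]
opening: 0.435
grip_force: 30.0
```

{"api": "jog_arm", "payload": {
  "motion": [
    [0,0,-10,0,0,0,25],
    [0,0,-10,0,0,0,25],
    [0,0,0,0,0,0,25],
    [0,0,0,0,0,0,25]
  ]
}}

```text
t: 32.92
eef_pos: [551.4, 34.9, 189.0]
tcp_rot: [3.142, -0.0, 1.729]
ft_force: [-0.7, 0.5, -0.9]
opening: 0.435
grip_force: 30.0
```

{"api": "jog_arm", "payload": {
  "motion": [
    [0,0,0,0,0,0,25],
    [0,0,0,0,0,0,25],
    [0,0,0,0,0,0,25],
    [0,0,0,0,0,0,25],
    [0,0,0,0,0,0,25],
    [0,0,0,0,0,0,25],
    [0,0,0,0,0,0,25],
    [0,0,0,0,0,0,25],
    [0,0,0,0,0,0,25],
    [0,0,0,0,0,0,25]
  ]
}}

```text
t: 34.17
eef_pos: [551.4, 34.9, 189.0]
tcp_rot: [3.142, -0.0, 1.733]
ft_force: [0.2, 0.8, -0.3]
opening: 0.438
grip_force: 30.0
```

{"api": "jog_arm", "payload": {
  "motion": [
    [0,0,-10,0,0,0,25],
    [0,0,-10,0,0,0,25],
    [0,0,-10,0,0,0,25],
    [0,0,-10,0,0,0,25],
    [0,0,-10,0,0,0,25],
    [0,0,-10,0,0,0,25],
    [0,0,-10,0,0,0,25],
    [0,0,-10,0,0,0,25],
    [0,0,-10,0,0,0,25],
    [0,0,-10,0,0,0,25]
  ]
}}

```text
t: 35.42
eef_pos: [551.4, 34.9, 189.0]
tcp_rot: [3.142, 0.0, -2.799]
ft_force: [0.8, -0.6, -0.3]
opening: 0.433
grip_force: 30.0
```

{"api": "jog_arm", "payload": {
  "motion": [
    [0,0,-10,0,0,0,25],
    [0,0,-10,0,0,0,25],
    [0,0,0,0,0,0,25],
    [0,0,0,0,0,0,25]
  ]
}}

```text
t: 35.92
eef_pos: [551.4, 34.9, 189.0]
tcp_rot: [3.142, 0.0, -2.46]
ft_force: [1.2, -0.2, -1.5]
opening: 0.437
grip_force: 30.0
```

{"api": "jog_arm", "payload": {
  "motion": [
    [0,0,0,0,0,0,25],
    [0,0,0,0,0,0,25],
    [0,0,0,0,0,0,25],
    [0,0,0,0,0,0,25],
    [0,0,0,0,0,0,25],
    [0,0,0,0,0,0,25],
    [0,0,0,0,0,0,25],
    [0,0,0,0,0,0,25],
    [0,0,0,0,0,0,25],
    [0,0,0,0,0,0,25]
  ]
}}

```text
t: 37.17
eef_pos: [551.4, 34.9, 189.0]
tcp_rot: [3.142, 0.0, -2.456]
ft_force: [0.1, 0.6, -0.9]
opening: 0.439
grip_force: 30.0
```

Run:
```python
from h import *
s=env.state();print(s['eef_pos'],np.degrees(s['tcp_rot']),s['opening'],s['grip_force'])
plan((490,90,235,-141.5),(474.3,239.1,235,-174.2),hand=25)
```

```text
[551.40548892  34.86883959 189.02415525] [ 1.79997203e+02  3.87198179e-03 -1.40732067e+02] 0.4386278468908088 29.970959722995758
[[0.0, 0.0, 0.38, 6.32, 40.78, -22.99, 25], [0.0, 0.0, 0.38, 6.59, 40.73, -22.99, 25], [-0.0, -0.0, 8.18, -20.13, 31.62, 0.0, 25], [-0.0, -0.0, 8.18, -15.43, 34.16, 0.0, 25], [-0.0, -0.0, 8.18, -10.42, 36.0, 0.0, 25], [-0.0, -0.0, 8.18, -5.19, 37.12, 0.0, 25]]
```

{"api": "jog_arm", "payload": {
  "motion": [
    [0,0,0.4,6.3,40.8,-23,25],
    [0,0,0.4,6.6,40.7,-23,25],
    [0,0,8.2,-20.1,31.6,0,25],
    [0,0,8.2,-15.4,34.2,0,25],
    [0,0,8.2,-10.4,36,0,25],
    [0,0,8.2,-5.2,37.1,0,25],
    [0,0,0,0,0,0,25],
    [0,0,0,0,0,0,25]
  ]
}}

```text
t: 38.17
eef_pos: [474.3, 238.8, 235.0]
tcp_rot: [-3.141, -0.0, -3.041]
ft_force: [-0.0, 0.3, -1.0]
opening: 0.439
grip_force: 30.0
```

{"api": "jog_arm", "payload": {
  "motion": [
    [0,0,0,0,0,25,25],
    [0,0,0,0,0,25,25],
    [0,0,0,0,0,20,25],
    [0,0,0,0,0,15,25],
    [0,0,0,0,0,10,25],
    [0,0,0,0,0,5,25],
    [0,0,0,0,0,1.2,25],
    [0,0,0,0,0,0,25]
  ]
}}

```text
t: 39.17
eef_pos: [474.6, 239.2, 134.2]
tcp_rot: [3.141, 0.001, -3.043]
ft_force: [0.5, -0.4, 0.6]
opening: 0.434
grip_force: 30.0
```

{"api": "jog_arm", "payload": {
  "motion": [
    [0,0,0,0,0,0,58],
    [0,0,0,0,0,0,58],
    [0,0,0,0,0,0,58],
    [0,0,0,0,0,-15,58],
    [0,0,0,0,0,-35,58],
    [0,0,0,0,0,-40,58],
    [0,0,0,0,0,-30,58],
    [0,0,0,0,0,0,58]
  ]
}}

```text
t: 40.17
eef_pos: [474.9, 239.3, 256.8]
tcp_rot: [3.14, 0.005, -3.043]
ft_force: [0.0, -0.1, -0.6]
opening: 0.614
grip_force: 0.0
```

Run:
```python
from h import *
np.set_printoptions(precision=1,suppress=True)
s=env.state();print(s['eef_pos'],np.degrees(s['tcp_rot']),s['opening'])
c=shot('wrist','w10.png');bottles(c,(400,560,100,400),83)
c=shot('top');bottles(c);c=shot('scene');bottles(c)
plan((475,0,250,95),(504.8,-345.5,230,25))
```

```text
[474.9 239.3 256.8] [ 179.9    0.3 -174.3] 0.61399703776982
cap [465.6 318.4  19.4] mean [466.  318.3] 1072 strip by offset -163.9 by axis -162.4 214
cap [476.5 237.2  19.3] mean [476.7 237.5] 1055 strip by offset -163.1 by axis -166.8 211
[[-0.0, -0.0, 10.07, 2.52, -26.43, 0.4, 95], [-0.0, -0.0, 10.07, -2.14, -26.46, 0.39, 95], [-0.0, -0.0, 10.07, -6.73, -25.68, 0.39, 95], [-0.0, -0.0, 10.07, -11.12, -24.11, 0.39, 95], [-0.0, -0.0, 10.07, -15.17, -21.79, 0.39, 95], [-0.0, -0.0, 10.07, -18.75, -18.8, 0.39, 95], [-0.0, -0.0, 10.07, -21.75, -15.23, 0.39, 95], [-0.0, -0.0, 10.07, -24.07, -11.19, 0.39, 95], [-0.0, -0.0, 10.07, -25.66, -6.81, 0.39, 95], [-0.0, -0.0, 10.0, -49.54, -0.06, 2.86, 95]]
[[-0.0, -0.0, 10.0, -48.8, 8.54, 2.86, 95], [-0.0, -0.0, 10.0, -46.57, 16.89, 2.86, 95], [-0.0, -0.0, 10.0, -42.93, 24.72, 2.86, 95], [-0.0, -0.0, 10.0, -37.99, 31.8, 2.86, 95], [-0.0, -0.0, 10.0, -31.89, 37.91, 2.86, 95], [-0.0, -0.0, 10.0, -24.82, 42.87, 2.86, 95]]
```

{"api": "jog_arm", "payload": {
  "motion": [
    [0,0,10,2.5,-26.4,0.4,95],
    [0,0,10,-2.1,-26.5,0.4,95],
    [0,0,10,-6.7,-25.7,0.4,95],
    [0,0,10,-11.1,-24.1,0.4,95],
    [0,0,10,-15.2,-21.8,0.4,95],
    [0,0,10,-18.8,-18.8,0.4,95],
    [0,0,10,-21.8,-15.2,0.4,95],
    [0,0,10,-24,-11.2,0.4,95],
    [0,0,10,-25.7,-6.8,0.4,95],
    [0,0,10,-49.5,0,2.9,95]
  ]
}}

```text
t: 41.58
eef_pos: [481.2, -49.5, 246.5]
tcp_rot: [-3.14, -0.0, 1.491]
ft_force: [1.5, -0.9, -1.1]
opening: 1.004
grip_force: 0.0
```

{"api": "jog_arm", "payload": {
  "motion": [
    [0,0,10,-48.8,8.5,2.9,95],
    [0,0,10,-46.6,16.9,2.9,95],
    [0,0,10,-42.9,24.7,2.9,95],
    [0,0,10,-38,31.8,2.9,95],
    [0,0,10,-31.9,37.9,2.9,95],
    [0,0,10,-24.8,42.9,2.9,95],
    [0,0,0,0,0,0,95],
    [0,0,0,0,0,0,95]
  ]
}}

```text
t: 42.58
eef_pos: [510.0, -344.5, 228.7]
tcp_rot: [-3.139, 0.001, 0.449]
ft_force: [-0.1, -0.5, -0.7]
opening: 1.001
grip_force: 0.0
```

Run:
```python
from h import *
np.set_printoptions(precision=1,suppress=True)
s=env.state();print(s['eef_pos'],np.degrees(s['tcp_rot']),s['opening'])
c=shot('wrist','w11.png');bottles(c)
```

```text
[ 510.  -344.5  228.7] [-179.9    0.    25.7] 1.0005904571411035
cap [ 505.4 -345.3   19.2] mean [ 505.3 -345.7] 1255 strip by offset 35.7 by axis 33.4 259
```

{"api": "jog_arm", "payload": {
  "motion": [
    [0,0,0,-4.5,-1.2,20,95],
    [0,0,0,0,0,35,95],
    [0,0,0,0,0,30,95],
    [0,0,0,0,0,11.6,95],
    [0,0,0,0,0,0,25],
    [0,0,0,0,0,0,25],
    [0,0,0,0,0,0,25],
    [0,0,0,0,0,0,25],
    [0,0,0,0,0,0,25],
    [0,0,0,0,0,0,25]
  ]
}}

```text
t: 43.88
eef_pos: [505.8, -345.8, 133.4]
tcp_rot: [-3.141, -0.0, 0.448]
ft_force: [0.0, -0.2, -1.0]
opening: 0.434
grip_force: 29.9
```

Run:
```python
from h import *
s=env.state();print(s['eef_pos'],np.degrees(s['tcp_rot']),s['opening'],s['grip_force'])
plan((s['eef_pos'][0],s['eef_pos'][1],189,25.7),(551.2,34.8,189,-20.2),hand=25)
```

```text
[ 505.8370499  -345.84153152  133.35116304] [-1.79990886e+02 -2.37388255e-03  2.56642842e+01] 0.43384419754573367 29.914574325084686
[[-0.0, -0.0, -0.02, 0.0, -0.0, -27.82, 25], [-0.0, -0.0, -0.02, 0.0, -0.0, -27.82, 25], [0.0, -0.0, 5.74, 25.74, -40.41, -0.0, 25], [0.0, -0.0, 5.74, 21.57, -42.79, -0.0, 25], [0.0, -0.0, 5.74, 17.19, -44.73, -0.0, 25], [0.0, -0.0, 5.74, 12.63, -46.22, -0.0, 25], [0.0, -0.0, 5.74, 7.95, -47.25, -0.0, 25], [0.0, -0.0, 5.74, 3.18, -47.81, -0.0, 25], [0.0, -0.0, 5.74, -1.61, -47.89, -0.0, 25], [0.0, -0.0, 5.74, -6.39, -47.49, -0.0, 25]]
```

{"api": "jog_arm", "payload": {
  "motion": [
    [0,0,0,0,0,-28.5,25],
    [0,0,0,0,0,-28.5,25],
    [0,0,5.7,25.7,-40.4,0,25],
    [0,0,5.7,21.6,-42.8,0,25],
    [0,0,5.7,17.2,-44.7,0,25],
    [0,0,5.7,12.6,-46.2,0,25],
    [0,0,5.7,8,-47.2,0,25],
    [0,0,5.7,3.2,-47.8,0,25],
    [0,0,5.7,-1.6,-47.9,0,25],
    [0,0,5.7,-6.4,-47.5,0,25]
  ]
}}

```text
t: 45.12
eef_pos: [550.7, 36.3, 190.4]
tcp_rot: [-3.141, -0.0, -0.351]
ft_force: [0.9, -0.1, -0.8]
opening: 0.435
grip_force: 29.9
```

{"api": "jog_arm", "payload": {
  "motion": [
    [0,0,0,0,0,0,25],
    [0,0,0,0,0,0,25]
  ]
}}

```text
t: 45.38
eef_pos: [550.6, 34.6, 190.3]
tcp_rot: [3.142, 0.0, -0.346]
ft_force: [-0.5, 0.2, -0.5]
opening: 0.433
grip_force: 29.9
```

Run:
```python
from h import *
striphead()
```

```text
[550.5826645   34.55913235 190.26582863] -19.84908646068888 0.43339830860150763
n 605 axis heading 167.91194400349505 centre [557.82627816  31.71197231]
```

Heading −12.1°, good. Scan.

{"api": "jog_arm", "payload": {
  "motion": [
    [0,0,0,0.6,0,0,25],
    [0,0,0,0,0,0,25],
    [0,0,0,0,0,0,25],
    [0,0,0,0,0,0,25],
    [0,0,0,0,0,0,25],
    [0,0,0,0,0,0,25],
    [0,0,0,0,0,0,25],
    [0,0,0,0,0,0,25],
    [0,0,0,0,0,0,25],
    [0,0,0,0,0,0,25]
  ]
}}

```text
t: 46.68
eef_pos: [551.2, 34.6, 190.3]
tcp_rot: [-3.142, -0.0, -0.348]
ft_force: [0.2, 0.9, -1.0]
opening: 0.436
grip_force: 29.9
```

{"api": "jog_arm", "payload": {
  "motion": [
    [0,0,0,0,0,0,25],
    [0,0,0,0,0,0,25],
    [0,0,0,0,0,0,25],
    [0,0,0,0,0,0,25]
  ]
}}

```text
t: 47.18
eef_pos: [551.2, 34.6, 190.3]
tcp_rot: [-3.141, -0.0, -0.348]
ft_force: [0.1, 0.5, -1.3]
opening: 0.434
grip_force: 29.9
```

{"api": "jog_arm", "payload": {
  "motion": [
    [0,0,-10,0,0,0,25],
    [0,0,-10,0,0,0,25],
    [0,0,-10,0,0,0,25],
    [0,0,-10,0,0,0,25],
    [0,0,-10,0,0,0,25],
    [0,0,-10,0,0,0,25],
    [0,0,-10,0,0,0,25],
    [0,0,-10,0,0,0,25],
    [0,0,-10,0,0,0,25],
    [0,0,-10,0,0,0,25]
  ]
}}

```text
t: 48.42
eef_pos: [551.2, 34.5, 190.3]
tcp_rot: [-3.142, -0.0, 1.403]
ft_force: [0.4, 0.3, -1.3]
opening: 0.437
grip_force: 29.9
```

{"api": "jog_arm", "payload": {
  "motion": [
    [0,0,-10,0,0,0,25],
    [0,0,-10,0,0,0,25],
    [0,0,0,0,0,0,25],
    [0,0,0,0,0,0,25]
  ]
}}

```text
t: 48.92
eef_pos: [551.2, 34.6, 190.3]
tcp_rot: [3.142, -0.0, 1.743]
ft_force: [0.6, 0.1, -0.3]
opening: 0.439
grip_force: 29.9
```

{"api": "jog_arm", "payload": {
  "motion": [
    [0,0,0,0,0,0,25],
    [0,0,0,0,0,0,25],
    [0,0,0,0,0,0,25],
    [0,0,0,0,0,0,25],
    [0,0,0,0,0,0,25],
    [0,0,0,0,0,0,25],
    [0,0,0,0,0,0,25],
    [0,0,0,0,0,0,25],
    [0,0,0,0,0,0,25],
    [0,0,0,0,0,0,25]
  ]
}}

```text
t: 50.18
eef_pos: [551.2, 34.6, 190.3]
tcp_rot: [3.142, -0.0, 1.747]
ft_force: [0.5, 0.4, -0.9]
opening: 0.436
grip_force: 29.9
```

{"api": "jog_arm", "payload": {
  "motion": [
    [0,0,-10,0,0,0,25],
    [0,0,-10,0,0,0,25],
    [0,0,-10,0,0,0,25],
    [0,0,-10,0,0,0,25],
    [0,0,-10,0,0,0,25],
    [0,0,-10,0,0,0,25],
    [0,0,-10,0,0,0,25],
    [0,0,-10,0,0,0,25],
    [0,0,-10,0,0,0,25],
    [0,0,-10,0,0,0,25]
  ]
}}

```text
t: 51.42
eef_pos: [551.2, 34.6, 190.3]
tcp_rot: [3.142, 0.0, -2.786]
ft_force: [0.2, 0.6, -0.7]
opening: 0.435
grip_force: 29.9
```

{"api": "jog_arm", "payload": {
  "motion": [
    [0,0,-10,0,0,0,25],
    [0,0,-10,0,0,0,25],
    [0,0,0,0,0,0,25],
    [0,0,0,0,0,0,25]
  ]
}}

```text
t: 51.92
eef_pos: [551.2, 34.6, 190.3]
tcp_rot: [3.142, 0.0, -2.446]
ft_force: [-0.3, -0.3, -0.3]
opening: 0.437
grip_force: 29.9
```

{"api": "jog_arm", "payload": {
  "motion": [
    [0,0,0,0,0,0,25],
    [0,0,0,0,0,0,25],
    [0,0,0,0,0,0,25],
    [0,0,0,0,0,0,25],
    [0,0,0,0,0,0,25],
    [0,0,0,0,0,0,25],
    [0,0,0,0,0,0,25],
    [0,0,0,0,0,0,25],
    [0,0,0,0,0,0,25],
    [0,0,0,0,0,0,25]
  ]
}}

```text
t: 53.18
eef_pos: [551.2, 34.6, 190.3]
tcp_rot: [3.142, 0.0, -2.442]
ft_force: [-0.2, -0.0, -0.5]
opening: 0.437
grip_force: 29.9
```

Run:
```python
from h import *
s=env.state();print(s['eef_pos'],np.degrees(s['tcp_rot']),s['opening'],s['grip_force'])
plan((500,80,235,-155),(482.3,159.5,235,-174.2),hand=25)
```

```text
[551.21688758  34.56253451 190.34192951] [ 1.79997291e+02  7.05339541e-03 -1.39933206e+02] 0.43700966754481047 29.903487861156464
[[0.0, 0.0, 7.53, 4.97, 33.87, -22.33, 25], [0.0, 0.0, 7.53, 9.37, 32.93, -22.33, 25], [0.0, -0.0, 9.6, -8.78, 39.77, 0.0, 25], [0.0, -0.0, 9.6, -2.02, 40.67, 0.0, 25]]
```

{"api": "jog_arm", "payload": {
  "motion": [
    [0,0,7.5,5,33.9,-22.3,25],
    [0,0,7.5,9.4,32.9,-22.3,25],
    [0,0,9.6,-8.8,39.8,0,25],
    [0,0,9.6,-2,40.7,0,25],
    [0,0,0,0,0,0,25],
    [0,0,0,0,0,0,25],
    [0,0,0,0,0,0,25]
  ]
}}

```text
t: 54.05
eef_pos: [482.4, 158.7, 234.9]
tcp_rot: [-3.142, -0.0, -3.039]
ft_force: [-0.3, 0.7, -0.5]
opening: 0.437
grip_force: 29.9
```

{"api": "jog_arm", "payload": {
  "motion": [
    [0,0,0,0,0.8,25,25],
    [0,0,0,0,0,25,25],
    [0,0,0,0,0,20,25],
    [0,0,0,0,0,15,25],
    [0,0,0,0,0,10,25],
    [0,0,0,0,0,4,25],
    [0,0,0,0,0,1,25],
    [0,0,0,0,0,0,25]
  ]
}}

```text
t: 55.05
eef_pos: [482.2, 160.3, 135.3]
tcp_rot: [3.141, 0.001, -3.039]
ft_force: [1.0, 1.4, -0.5]
opening: 0.436
grip_force: 29.9
```

{"api": "jog_arm", "payload": {
  "motion": [
    [0,0,0,0,0,0,58],
    [0,0,0,0,0,0,58],
    [0,0,0,0,0,0,58],
    [0,0,0,0,0,-15,58],
    [0,0,0,0,0,-35,58],
    [0,0,0,0,0,-40,58],
    [0,0,0,0,0,-40,58],
    [0,0,0,0,0,-30,58],
    [0,0,0,0,0,0,58]
  ]
}}

```text
t: 56.18
eef_pos: [482.3, 160.4, 297.8]
tcp_rot: [3.141, 0.005, -3.039]
ft_force: [0.6, 0.1, 0.2]
opening: 0.609
grip_force: 0.0
```

Run:
```python
from h import *
np.set_printoptions(precision=1,suppress=True)
s=env.state();print(s['eef_pos'],np.degrees(s['tcp_rot']),s['opening'])
c=shot('wrist','w12.png');bottles(c,(400,560,100,400),83)
C=np.array([474.3,239.1]);xh=np.array([.995,.1])
for d in (110,140,160): print(d,C+d*xh)
```

```text
[482.3 160.4 297.8] [ 180.     0.3 -174.1] 0.6094135452606232
cap [482.8 157.7  19.1] mean [483.1 157.6] 814 strip by offset -162.1 by axis -166.8 158
cap [465.8 317.7  19.2] mean [466.2 317.5] 837 strip by offset -169.0 by axis -163.3 163
cap [477.2 237.3  19.5] mean [477.8 237.3] 818 strip by offset -168.8 by axis -167.2 153
110 [583.8 250.1]
140 [613.6 253.1]
160 [633.5 255.1]
```

All three bottles are in their cells. Now the lid: get behind it at the right end with closed fingers.

```bash
cat >> h.py <<'E'
C=np.array([474.3,239.1]);YAW=5.75
def W(xc,yc,z,yaw=95.75,*a):
    r=np.radians(YAW);xh=np.array([np.cos(r),np.sin(r)]);yh=np.array([-xh[1],xh[0]])
    return (*(C+xc*xh+yc*yh),z,yaw,*a)
def case(p):
    r=np.radians(YAW);d=np.asarray(p)[:2]-C;return d[0]*np.cos(r)+d[1]*np.sin(r),-d[0]*np.sin(r)+d[1]*np.cos(r),p[2]
def lidtip(t,r=95,yc=-75):
    return W(60-r*np.cos(t)+45*np.sin(t)+12,yc,78+50+r*np.sin(t)+45*np.cos(t),95.75,60,0)
E
python3 - <<'E'
from h import *
plan(W(80,-75,310),W(170,-75,300),W(170,-75,208),hand=0)
E
```

```text
[[0.01, 0.01, 10.01, -8.93, 0.45, -1.51, 0], [0.01, 0.01, 10.01, -8.72, 2.0, -1.52, 0], [0.01, 0.01, 10.01, -8.24, 3.48, -1.52, 0], [0.01, 0.01, 10.01, -7.51, 4.86, -1.52, 0], [0.01, 0.01, 10.01, -6.55, 6.09, -1.52, 0], [0.01, 0.01, 10.01, -5.39, 7.14, -1.53, 0], [0.01, 0.01, 10.01, -4.07, 7.96, -1.53, 0], [0.01, 0.01, 10.01, -2.62, 8.55, -1.53, 0], [0.01, 0.01, 10.01, -1.09, 8.87, -1.53, 0], [0.0, 0.0, 0.0, 0.0, 45.0, 5.0, 0]]
[[0.0, 0.0, 0.0, 0.0, 45.0, 5.0, 0], [0.0, 0.0, 0.0, 0.0, -0.0, 46.0, 0], [0.0, 0.0, 0.0, 0.0, -0.0, 46.0, 0]]
```

{"api": "jog_arm", "payload": {
  "motion": [
    [0,0,10,-8.9,0.5,-1.5,0],
    [0,0,10,-8.7,2,-1.5,0],
    [0,0,10,-8.2,3.5,-1.5,0],
    [0,0,10,-7.5,4.9,-1.5,0],
    [0,0,10,-6.6,6.1,-1.5,0],
    [0,0,10,-5.4,7.1,-1.5,0],
    [0,0,10,-4,8,-1.5,0],
    [0,0,10,-2.6,8.6,-1.5,0],
    [0,0,10,-1.1,8.9,-1.5,0]
  ]
}}

```text
t: 57.35
eef_pos: [561.5, 172.7, 307.3]
tcp_rot: [-3.139, 0.0, 1.667]
ft_force: [0.1, 0.1, -0.1]
opening: 0.005
grip_force: 0.0
```

{"api": "jog_arm", "payload": {
  "motion": [
    [0,0,0,0,45,5,0],
    [0,0,0,0,45,5,0],
    [0,0,0,0,0,0,0],
    [0,0,0,0,0,0,0],
    [0,0,0,0,0,35,0],
    [0,0,0,0,0,35,0],
    [0,0,0,0,0,22,0],
    [0,0,0,0,0,0,0]
  ]
}}

```text
t: 58.35
eef_pos: [649.8, 181.9, 205.4]
tcp_rot: [-3.139, 0.0, 1.673]
ft_force: [-0.2, 0.2, 0.3]
opening: 0.005
grip_force: 0.0
```

Run:
```python
from h import *
s=env.state();print(s['eef_pos'],case(s['eef_pos']),np.degrees(s['tcp_rot']),s['ft_force'])
shot('wrist','w13.png')
plan(*[lidtip(t) for t in [1.9,1.8,1.7,1.6,1.5,1.4,1.3,1.2,1.1,1.0,.9,.8,.7,.6,.5,.4,.3,.2,.1,0]],hand=0)
```

```text
[649.82791277 181.90724055 205.38113223] (np.float64(168.91471557070207), np.float64(-74.4907964618562), np.float64(205.38113223468042)) [-1.79826933e+02  7.87141197e-03  9.58805597e+01] [-0.19878558  0.1997916   0.2875504 ]
[[-0.04, -0.0, 0.13, -0.51, -24.28, 3.42, 0], [0.0, 0.0, 0.0, 0.0, -7.89, -6.94, 0], [0.0, 0.0, 0.0, -0.0, -8.54, -6.12, 0], [0.0, 0.0, 0.0, 0.0, -9.11, -5.24, 0], [0.0, 0.0, 0.0, 0.0, -9.59, -4.3, 0], [0.0, 0.0, 0.0, 0.0, -9.97, -3.32, 0], [0.0, 0.0, 0.0, -0.0, -10.25, -2.31, 0], [0.0, 0.0, 0.0, 0.0, -10.43, -1.27, 0], [0.0, 0.0, 0.0, 0.0, -10.51, -0.23, 0], [0.0, 0.0, 0.0, -0.0, -10.48, 0.82, 0]]
[[0.0, 0.0, 0.0, 0.0, -10.34, 1.86, 0], [0.0, 0.0, 0.0, -0.0, -10.1, 2.89, 0], [0.0, 0.0, 0.0, 0.0, -9.76, 3.88, 0], [0.0, 0.0, 0.0, -0.0, -9.33, 4.84, 0], [0.0, 0.0, 0.0, 0.0, -8.8, 5.74, 0], [0.0, 0.0, 0.0, 0.0, -8.18, 6.59, 0], [0.0, 0.0, 0.0, -0.0, -7.48, 7.38, 0], [0.0, 0.0, 0.0, 0.0, -6.71, 8.09, 0], [0.0, 0.0, 0.0, -0.0, -5.87, 8.72, 0], [0.0, 0.0, 0.0, -0.0, -4.97, 9.26, 0]]
```

View pics/w13.png

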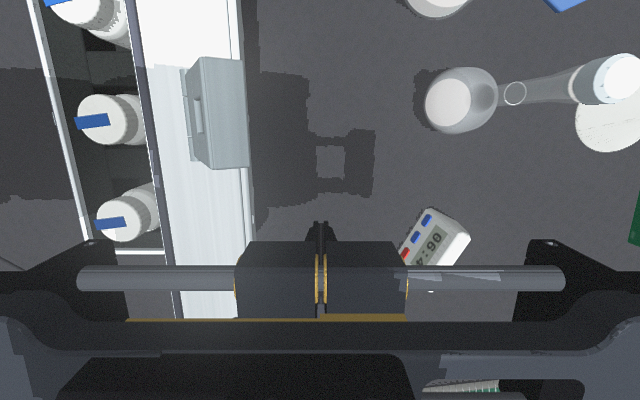

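Fingers (col 320) are behind the lid's back (col ~250), hasp at (215,110) well clear. Push the lid over.

{"api": "jog_arm", "payload": {
  "motion": [
    [0,0,0,-0.5,-24.3,3.4,0],
    [0,0,0,0,-7.9,-6.9,0],
    [0,0,0,0,-8.5,-6.1,0],
    [0,0,0,0,-9.1,-5.2,0],
    [0,0,0,0,-9.6,-4.3,0],
    [0,0,0,0,-10,-3.3,0],
    [0,0,0,0,-10.2,-2.3,0],
    [0,0,0,0,-10.4,-1.3,0],
    [0,0,0,0,-10.5,-0.2,0],
    [0,0,0,0,-10.5,0.8,0]
  ]
}}

```text
t: 59.65
eef_pos: [540.4, 170.0, 232.6]
tcp_rot: [3.14, -0.0, 1.673]
ft_force: [3.6, -0.6, 7.0]
opening: 0.004
grip_force: 2.9
```

Run:
```python
from h import *
s=env.state();print(s['eef_pos'],case(s['eef_pos']),np.degrees(s['tcp_rot']),s['ft_force'])
print('want',case(lidtip(1.0)[:3]))
shot('wrist','w14.png')
```

```text
[540.35477383 170.04633385 232.60139149] (np.float64(58.8040674859956), np.float64(-75.3241236389079), np.float64(232.60139148767627)) [ 1.79912459e+02 -5.52178964e-03  9.58707222e+01] [ 3.61433731 -0.61265311  7.04311757]
want (np.float64(58.53747525888214), np.float64(-75.00000000000001), np.float64(232.25334732081646))
```

View pics/w14.png

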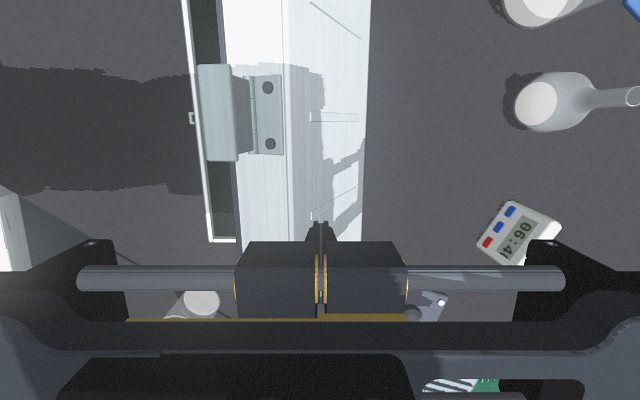

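The lid is half closed with the fingertips on its top. Continue.

{"api": "jog_arm", "payload": {
  "motion": [
    [0,0,0,0,-10.5,1.9,0],
    [0,0,0,0,-10.1,2.9,0],
    [0,0,0,0,-9.8,3.9,0],
    [0,0,0,0,-9.3,4.8,0],
    [0,0,0,0,-8.8,5.7,0],
    [0,0,0,0,-8.2,6.6,0],
    [0,0,0,0,-7.5,7.4,0],
    [0,0,0,0,-6.7,8.1,0],
    [0,0,0,0,-5.9,8.7,0],
    [0,0,0,0,-5,9.2,0]
  ]
}}

```text
t: 60.95
eef_pos: [459.0, 161.7, 172.2]
tcp_rot: [3.142, -0.0, 1.673]
ft_force: [-1.1, -4.1, 82.6]
opening: 0.005
grip_force: 43.9
```

{"api": "jog_arm", "payload": {
  "motion": [
    [0,0,0,0,0,1,0],
    [0,0,0,0,0,0,0]
  ]
}}

```text
t: 61.2
eef_pos: [459.1, 161.7, 172.6]
tcp_rot: [3.141, -0.0, 1.673]
ft_force: [-8.3, -3.1, 27.5]
opening: 0.006
grip_force: 14.0
```

Lid is down (tip at z≈94.6). Lift off, turn, and measure the hasp from above.

Run:
```python
from h import *
p=env.state()['eef_pos'];x,y,_=case(p)
plan(W(x,y,230),W(-15,0,240,185.75),hand=0)
```

```text
[[0.02, -0.0, 0.06, 0.0, 0.02, -28.68, 0], [0.02, -0.0, 0.06, 0.0, 0.01, -28.68, 0], [0.0, 0.0, -10.0, 8.38, 0.88, -1.11, 0], [0.0, 0.0, -10.0, 8.1, 2.32, -1.11, 0], [0.0, 0.0, -10.0, 7.58, 3.69, -1.11, 0], [0.0, 0.0, -10.0, 6.82, 4.95, -1.11, 0], [0.0, 0.0, -10.0, 5.86, 6.06, -1.11, 0], [0.0, 0.0, -10.0, 4.72, 6.99, -1.11, 0], [0.0, 0.0, -10.0, 3.43, 7.7, -1.11, 0], [0.0, 0.0, -10.0, 2.04, 8.18, -1.11, 0]]
[[0.0, 0.0, -10.0, 0.59, 8.41, -1.11, 0]]
```

{"api": "jog_arm", "payload": {
  "motion": [
    [0,0,0,0,0,-28.7,0],
    [0,0,0,0,0,-28.7,0],
    [0,0,-10,8.4,0.9,-1.1,0],
    [0,0,-10,8.1,2.3,-1.1,0],
    [0,0,-10,7.6,3.7,-1.1,0],
    [0,0,-10,6.8,5,-1.1,0],
    [0,0,-10,5.9,6,-1.1,0],
    [0,0,-10,4.7,7,-1.1,0],
    [0,0,-10,3.4,7.7,-1.1,0],
    [0,0,-10,2,8.2,-1.1,0]
  ]
}}

```text
t: 62.45
eef_pos: [459.7, 229.5, 237.2]
tcp_rot: [3.142, 0.0, 3.075]
ft_force: [0.1, 0.6, -0.7]
opening: 0.008
grip_force: 0.0
```

{"api": "jog_arm", "payload": {
  "motion": [
    [0,0,-10,0.6,8.4,-1.1,0],
    [0,0,0,0,0,0,0],
    [0,0,0,0,0,0,0]
  ]
}}

```text
t: 62.82
eef_pos: [459.6, 237.4, 238.5]
tcp_rot: [-3.142, -0.0, -3.043]
ft_force: [-0.3, 0.7, 0.8]
opening: 0.005
grip_force: 0.0
```

Run:
```python
from h import *
np.set_printoptions(precision=1,suppress=True)
s=env.state();print(s['eef_pos'],case(s['eef_pos']),np.degrees(s['tcp_rot']),s['ft_force'])
c=shot('wrist','w15.png');P=cloud(c)
r=[x for x in env.recognise('wrist','hasp')][:2];print(r,env.recognise('wrist','lid')[:1])
cf=lambda p:np.array(case(p))
if r:
    u,v=map(int,r[0]['location']);print(cf(P[v,u]))
for col in (300,320,340):
    print(col,[tuple(np.round(cf(P[v,col]),0).astype(int)) for v in range(60,215,6)])
```

```text
[459.6 237.4 238.5] (np.float64(-14.829564733124927), np.float64(-0.2071680389854822), np.float64(238.51803954032945)) [-180.    -0.  -174.3] [-0.3  0.7  0.8]
[{'location': [324.3, 127.4], 'score': 0.77}] [{'location': [322.1, 190.6], 'score': 0.74}]
[-83.3   1.8  78.1]
300 [(np.int64(-152), np.int64(-23), np.int64(-2)), (np.int64(-146), np.int64(-24), np.int64(-2)), (np.int64(-140), np.int64(-24), np.int64(-1)), (np.int64(-134), np.int64(-24), np.int64(-1)), (np.int64(-128), np.int64(-24), np.int64(0)), (np.int64(-122), np.int64(-24), np.int64(-1)), (np.int64(-115), np.int64(-24), np.int64(1)), (np.int64(-103), np.int64(-18), np.int64(94)), (np.int64(-102), np.int64(-24), np.int64(1)), (np.int64(-96), np.int64(-25), np.int64(-1)), (np.int64(-89), np.int64(-25), np.int64(0)), (np.int64(-83), np.int64(-25), np.int64(-1)), (np.int64(-76), np.int64(-25), np.int64(-2)), (np.int64(-69), np.int64(-25), np.int64(0)), (np.int64(-62), np.int64(-25), np.int64(-1)), (np.int64(-63), np.int64(-20), np.int64(74)), (np.int64(-60), np.int64(-19), np.int64(94)), (np.int64(-55), np.int64(-19), np.int6
[... 2037 characters left out ...]
int64(16), np.int64(81)), (np.int64(-84), np.int64(16), np.int64(79)), (np.int64(-79), np.int64(16), np.int64(77)), (np.int64(-74), np.int64(16), np.int64(76)), (np.int64(-68), np.int64(16), np.int64(75)), (np.int64(-64), np.int64(16), np.int64(82)), (np.int64(-60), np.int64(15), np.int64(92)), (np.int64(-55), np.int64(15), np.int64(94)), (np.int64(-50), np.int64(15), np.int64(95)), (np.int64(-45), np.int64(15), np.int64(95)), (np.int64(-39), np.int64(16), np.int64(94)), (np.int64(-34), np.int64(16), np.int64(94)), (np.int64(-29), np.int64(16), np.int64(95)), (np.int64(-23), np.int64(16), np.int64(95)), (np.int64(-18), np.int64(16), np.int64(95)), (np.int64(-12), np.int64(16), np.int64(95))]
```

View pics/w15.png

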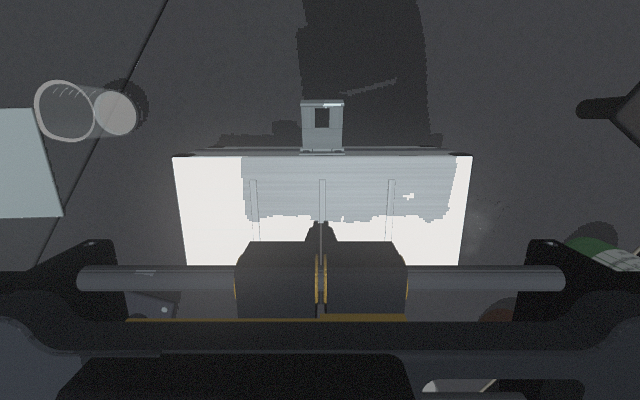

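The lid is flat shut (z≈95 all along); the hasp sticks out slightly upward, tab at about (322,103) → xc −103, z 95. Press the tab down from above, then in from the front.

{"api": "jog_arm", "payload": {
  "motion": [
    [0,0,0,45,0,0,0],
    [0,0,0,45,0,0,0],
    [0,0,0,0,0,30,0],
    [0,0,0,0,0,30,0],
    [0,0,0,0,0,6,0],
    [0,0,0,0,0,6,0],
    [0,0,0,0,0,6,0],
    [0,0,0,0,0,6,0],
    [0,0,0,0,0,6,0],
    [0,0,0,0,0,6,0]
  ]
}}

```text
t: 64.22
eef_pos: [370.3, 228.5, 142.7]
tcp_rot: [3.141, 0.001, -3.039]
ft_force: [0.9, -0.2, 0.9]
opening: 0.007
grip_force: 0.4
```

{"api": "jog_arm", "payload": {
  "motion": [
    [0,0,0,0,0,6,0],
    [0,0,0,0,0,6,0],
    [0,0,0,0,0,6,0],
    [0,0,0,0,0,6,0],
    [0,0,0,0,0,0,0]
  ]
}}

```text
t: 64.85
eef_pos: [370.4, 228.6, 118.7]
tcp_rot: [3.141, 0.001, -3.039]
ft_force: [0.5, 1.1, 0.3]
opening: 0.002
grip_force: 0.8
```

Run:
```python
from h import *
np.set_printoptions(precision=1,suppress=True)
s=env.state();print(case(s['eef_pos']),np.degrees(s['tcp_rot']),s['ft_force'])
c=shot('wrist');P=cloud(c)
for col in (285,300,340,355):
    print(col,[tuple(int(a) for a in case(P[v,col])) for v in range(200,262,4)])
```

```text
(np.float64(-104.4552847269233), np.float64(-0.08156994060668765), np.float64(118.65047564375874)) [ 180.     0.  -174.1] [0.5 1.1 0.3]
285 [(-118, -29, 0), (-114, -29, 0), (-111, -29, -1), (-107, -29, -1), (-104, -29, 0), (-101, -29, 0), (-97, -29, -1), (-94, -29, 0), (-90, -30, -1), (-86, -30, -1), (-83, -30, -1), (-139, -13, 126), (-139, -12, 128), (-139, -12, 131), (-138, -12, 133), (-139, -11, 137)]
300 [(-118, -17, 0), (-114, -17, 0), (-111, -17, -1), (-107, -17, -1), (-104, -17, 0), (-101, -17, 0), (-97, -17, -1), (-94, -17, -1), (-91, -17, 0), (-87, -17, 0), (-83, -18, 0), (-139, -8, 126), (-139, -7, 129), (-139, -7, 132), (-139, -7, 134), (-139, -7, 136)]
340 [(-118, 14, 0), (-114, 14, 0), (-111, 14, 0), (-108, 14, 0), (-104, 14, 0), (-101, 14, 0), (-97, 14, -1), (-93, 14, -1), (-91, 14, 0), (-87, 14, 0), (-84, 14, 0), (-139, 5, 125), (-140, 4, 130), (-139, 4, 131), (-139, 4, 134), (-139, 4, 137)]
355 [(-118, 25, 0), (-114, 26, 0), (-111, 26, 0), (-107, 26, -1), (-104, 26, 0), (-101, 26, -1), (-98, 26, 0), (-94, 26, 0), (-90, 26, 0), (-87, 27, -1), (-83, 27, 0), (-139, 9, 126), (-139, 9, 129), (-139, 9, 132), (-139, 9, 134), (-139, 8, 137)]
```

{"api": "jog_arm", "payload": {
  "motion": [
    [0,0,0,0,0,5,0],
    [0,0,0,0,0,5,0],
    [0,0,0,0,0,5,0],
    [0,0,0,-4,0,0,0],
    [0,0,0,-4,0,0,0],
    [0,0,0,-4,0,0,0],
    [0,0,0,-3,0,0,0],
    [0,0,0,0,0,0,0]
  ]
}}

```text
t: 65.9
eef_pos: [385.5, 230.1, 104.1]
tcp_rot: [3.141, 0.001, -3.039]
ft_force: [0.1, 0.6, -0.2]
opening: 0.004
grip_force: 0.0
```

{"api": "jog_arm", "payload": {
  "motion": [
    [0,0,0,-1.5,0,0,0],
    [0,0,0,-1.5,0,0,0],
    [0,0,0,0,0,0,0]
  ]
}}

```text
t: 66.28
eef_pos: [387.7, 230.2, 103.9]
tcp_rot: [-3.141, -0.001, -3.039]
ft_force: [-2.4, 0.4, 0.2]
opening: 0.006
grip_force: 1.5
```

{"api": "jog_arm", "payload": {
  "motion": [
    [0,0,0,-1,0,0,0],
    [0,0,0,-1,0,0,0],
    [0,0,0,0,0,0,0]
  ]
}}

```text
t: 66.65
eef_pos: [388.4, 230.2, 103.7]
tcp_rot: [-3.141, -0.004, -3.039]
ft_force: [-9.4, 2.0, 2.5]
opening: 0.002
grip_force: 4.5
```

{"api": "jog_arm", "payload": {
  "motion": [
    [0,0,0,5,0,0,0],
    [0,0,0,30,0,0,0],
    [0,0,0,40,0,0,0],
    [0,0,0,0,0,-40,0],
    [0,0,0,0,0,-45,0],
    [0,0,0,0,0,-45,0],
    [0,0,0,-40,0,0,0],
    [0,0,0,-40,0,0,0],
    [0,0,0,0,0,0,0],
    [0,0,0,0,0,0,0]
  ]
}}

```text
t: 67.9
eef_pos: [394.3, 230.8, 233.7]
tcp_rot: [-3.141, -0.0, -3.039]
ft_force: [0.7, -0.4, -0.6]
opening: 0.005
grip_force: 0.0
```

Run:
```python
from h import *
np.set_printoptions(precision=1,suppress=True)
s=env.state();print(case(s['eef_pos']),s['ft_force'])
c=shot('wrist','w16.png');P=cloud(c)
for t in('hasp','case_catch','lid'):
    for r in env.recognise('wrist',t)[:1]:
        u,v=map(int,r['location']);print(t,r['score'],u,v,[round(a) for a in case(P[v,u])])
Q=P.reshape(-1,3);x=np.array([case(p) for p in Q])
m=(np.abs(x[:,1])<60)&(x[:,0]>-140)&(x[:,0]<-61)&(x[:,2]>12)&(x[:,2]<90)
b=x[m]; print(len(b))
for z0 in range(12,90,6):
    k=b[(b[:,2]>=z0)&(b[:,2]<z0+6)]
    if len(k)>3: print(z0,len(k),'x',k[:,0].min(),np.median(k[:,0]),'y',np.percentile(k[:,1],[2,98]))
m=(np.abs(x[:,1])<120)&(np.abs(x[:,0])<58)&(x[:,2]>80)
print('lid z',np.percentile(x[m][:,2],[5,50,95]), 'front', np.median(x[m&(x[:,0]<-45)][:,2]),'back',np.median(x[m&(x[:,0]>-10)][:,2]))
for n in('scene','top'):
    c=shot(n);P2=cloud(c)
    for t in('beaker_100','timer'):
        for r in env.recognise(n,t)[:1]: u,v=map(int,r['location']);print(n,t,u,v,P2[v,u])
```

```text
(np.float64(-80.39350254140498), np.float64(-0.24345713817174186), np.float64(233.71379456487222)) [ 0.7 -0.4 -0.6]
hasp 0.79 322 210 [-63, 0, 43]
case_catch 0.9 331 225 [-62, 8, 87]
lid 0.58 333 231 [-91, 6, 172]
1302
24 234 x -75.51866008523155 -70.70611514349599 y [-17.4  16.8]
30 116 x -75.76149541300354 -65.9103371052104 y [-17.4  16.8]
36 92 x -69.73670658333324 -64.97438941781141 y [-16.   16.4]
42 109 x -69.97161522223512 -62.26006097228261 y [-55.3  55.7]
48 166 x -65.18364061127706 -61.76086549727911 y [-56.4  57.7]
54 112 x -65.42891285888848 -64.57530202265801 y [-56.6  55.9]
60 67 x -65.10163765620315 -64.7087060059665 y [-16.7  16.6]
66 33 x -65.89266268118051 -65.49492558747738 y [-17.6  17.2]
72 230 x -66.39349457005147 -63.83037275104997 y [-20.  19.]
78 53 x -64.04689358277439 -62.32198700281209 y [-19.6  18.8]
84 90 x -64.31420231900302 -62.37191326958154 y [-19.3  19.2]
lid z [ 93.5  94.5 245. ] front 94.598489410572 back 94.45449704865356
scene beaker_100 267 211 [404.1 -22.2  61.6]
scene timer 373 157 [754.7 106.2  56.6]
top beaker_100 282 249 [413.6  20.4  -4.2]
top timer 285 147 [766.3 150.3  21.7]
```

The hasp hangs vertical over the catch, the lid is level at 95 mm, and the beaker and timer are unmoved.

```bash
python3 -c "
from cell import env
print(env.job_done())"
```

```text
the job is handed in; nothing more can be done
None
```

All three bottles were read at all three angles and cased, then the lid was shut and the hasp swung flat over the catch, and the job is handed in at about 68 s; the one rough moment was an 82.6 N wrist-force reading as the lid bottomed out, under the 120 N limit.

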